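Clear the drainer peg and hang the washed oil bottle to dry

TASK

Hang the washed square oil bottle that lies on the counter upside down over the drainer peg that the steel funnel is occupying, lowered gently, not dropped, until its mouth rests on the peg's collar. First clear the way: stand the funnel (mouth down, as it is) and the spice jar that is crowding the lying bottle upright on the slate tray. Leave the two bottles that are already draining, the pepper mill and the kitchen timer where they are.

Things in the scene. Friction and masses are not known exactly. Their poses are not given: they have to be found in the camera images.
- oil_bottle: the washed bottle, lying on one flat side, mouth roughly to the left: square grey stoneware bottle, hollow, 56 x 56 mm in section, 150 mm long, 0.18 kg; flat-sided for 118 mm from the closed base, then a round neck 42 mm wide with a 30 mm bore. Origin on its axis at mid length; x axis runs out of the mouth (mouth +75 mm, base -75 mm); y, z square to the flat sides
- oil_bottle_mouth (a point): centre of the washed bottle's mouth, on its axis in the plane of the rim
- spice_jar: round spice jar with a green lid, 46 mm in diameter, 106 mm high, 0.11 kg, upright; at the start it stands within about 10 mm of the lying bottle's far flank (its -y side) near the base, where a finger would have to go. Origin at the centre of its underside, z up
- funnel: steel sauce funnel standing mouth down on the drainer floor over a peg that runs up into its spout; mouth 82 mm wide at the bottom, cone up to 46 mm, then a straight spout 26 mm wide outside (22 mm bore) up to 112 mm; 0.09 kg. Origin at the centre of the mouth plane (underside), z up through the spout. Lift it 110 mm to clear the peg
- slate_tray: dark slate tray, fixed, 98 mm (x) by 199 mm (y), top 12 mm above the counter, empty at the start. Origin at the centre of its underside; z up
- drainer: fixed steel bottle drainer: drip tray 110 mm (x) by 320 mm (y), floor 12 mm and rim 28 mm above the counter, wire handles 49 mm high at both short ends, three upright pegs in a row along y (which points away from the robot) at y = -105, 0 and +105 mm; the room's wall rises left of it. Origin at the centre of its underside, z up
- peg_1 (a point): nearest peg, y = -105 mm in the drainer's frame: point on a peg's axis at the top of the dark collar (48 mm wide, 22 mm above the counter) on which a hung bottle's mouth rests; the steel peg is 12 mm thick and rises 95 mm above this point
- peg_2 (a point): middle peg: point on a peg's axis at the top of the dark collar (48 mm wide, 22 mm above the counter) on which a hung bottle's mouth rests; the steel peg is 12 mm thick and rises 95 mm above this point
- peg_3 (a point): farthest peg, y = +105 mm in the drainer's frame: point on a peg's axis at the top of the dark collar (48 mm wide, 22 mm above the counter) on which a hung bottle's mouth rests; the steel peg is 12 mm thick and rises 95 mm above this point
- drying_bottle_1: bottle already hanging mouth down on a peg, loose, top 172 mm above the counter, to be left alone: the same kind as the washed bottle, same frame (x axis points down)
- drying_bottle_2: another such bottle on another peg, to be left alone; same frame
- pepper_mill: clear mill with brown pepper and a white head, 51 mm in diameter, 174 mm high, to be left alone. Origin at the centre of its underside
- kitchen_timer: white kitchen timer, 53 x 70 x 50 mm, to be left alone. Origin at the centre of its underside

How it is judged:
By the outcome, as a careful person would: the job done as asked, in the order asked, and still so for the second after the job is handed in, with the robot touching nothing.
It also fails if it takes over 72 s, if anything falls off the work surface, if the arm or the gripper's body presses on something with over 40 N, if the wrist force passes 120 N, or if a joint passes its speed limit or range.

ROBOT

A 6-joint arm with a two-finger parallel gripper is mounted at the origin on a cart in front of the work surface, level with it; the furniture and walls round the work are solid. World frame = base frame: x ahead of the robot, y to its left, z up, the work surface at z = 0. Lengths are in m, angles in rad, forces in N, time in s.
With the tool pointing down it reaches from about 0.275 to 0.75 m from the base axis. Payload 10.2 kg.
Tool frame: the origin (TCP) lies midway between the tips of the shut fingers; the grasp point (between the pads) lies 19 mm behind it; z points along the fingers, y is the line along which they close (so a half turn about z gives the same grasp; the last joint's range is limited). The gripper opens to 88 mm and grips with 3 to 60 N. Pads are 18 mm wide; open, the fingers measure 123 mm over their backs; the gripper's body (75 mm by 187 mm) begins 45 mm behind the grasp point.
Start: joints at [-1.537, 0.313, 1.498, -0, 1.331, -0.223], TCP at [0.133, -0.508, 0.239] pointing down, gripper open.
Joint ranges: [-2.94, 2.94], [-0.97, 2.17], [0.19, 2.56], [-1.23, 4.37], [0.02, 3.11], [-2.88, 2.88]. Speed limits (rad/s): [2.39, 2.39, 3.01, 3.14, 3.14, 3.14].

INTERFACE

Orientations are given as a unit quaternion [w, x, y, z].
In Python, from station import sensors, read_camera, job, spot_in, place_of gives the robot as it stands.
- The arm moves only by the tool step_arm, never from a script. Its argument "steps" is a list of rows, each a list of 7 numbers: the shift along the tool's x, y, z each as a share of 30 mm, from -1 to 1, then the turn, a rotation vector about the tool's x, y, z each as a share of 4 degrees, from -1 to 1, then the opening, from -1 (shut) to 1 (fully open). A call has 1 to 12 rows; each row shifts and turns the commanded pose from where the row before left it, along the tool's axes as they then stand; what a row does not reach is not made up. A row lasts 1/12 s, in which the tool goes at most 41.7 mm and 7.16 degrees, less where a joint would pass 70% of its speed; a pose out of reach is approached as far as the arm can. A call with a number of a shift or a turn outside -1 to 1 is refused whole. A call with a gripper value outside its range is refused whole. The fingers move at their own pace and stop on an object; "newtons" is the grip in N (left out, the last holds). Time passes only in rows, so rows that do not move let the fingers close. It gives the time, the measured TCP pose, the force, the opening and the grip force at its end, in the units of the state.
- sensors.get_obs(): the state, without advancing time (a new reading comes with each control period).
- read_camera(name): name is "scene" or "side" or "wrist"; returns a dict with "pixels" (480x640x3 uint8, blue, green, red), "camera_matrix" (3x3 intrinsics, pixels), "camera_from_world" (4x4, takes a point from world to camera coordinates). Camera axes: x right, y down, z forward; pixel columns grow to the right and rows downward; lengths in m; the calibration is good to about 2 mm. A picture is of the moment at which its call begins. There is no depth.
- job.finish_job(): hands the job in; it is judged then, once.
Trained networks look in a picture, given as the dict that the camera call returned (one of the last four; its "shot" number tells which), for a name from the list of things; names that differ only in an ending like _2 or _b are one class to them, and where a whole thing is asked for, a point or a joint stands for the part that bears it (a point fixed in the world has none). Each returns a list of dicts, best first, with "conf" (0 to 1); they miss things now and then, are a little off and sometimes report something else, mostly with a low value. They report only what shows in the picture. A call takes as long as a camera call.
- spot_in(picture, thing): "at" ([column, row] in pixels, amid what is visible of it).
- place_of(picture, thing): "at" ([column, row] in pixels: a listed point, or the origin of a listed thing).
The state is a dict: "time": time; "q": joint angles; "qvel": joint speeds; "tau": joint torques, N m; "tool_pos": TCP position; "tcp_rot": TCP orientation; "wrist_force": force on the tool from outside, world axes, zero at the start; "ft_torque": the same for the moment, N m; "finger_gap": finger opening in m; "grip_force": force on a finger pad.
Only numpy, scipy, OpenCV 4.12 (cv2) and the standard library are available. Lean on these libraries where they do the work, as an engineer would, in place of code of your own. Each camera call takes 0.05 s, during which the arm holds its last target. There are 200 camera calls.

## Working session

There is one attempt and no reset: what is moved stays moved. The work goes in short steps, Python scripts to look and compute and a tool call to move; the robot and the scene stay as the last step left them, time stands still between calls to the robot, and variables do not carry over. Pictures are saved under pics/ and viewed, at most 10 in all, crops included, and the job is handed in when it is done.

Besides the shell and the picture viewer there is one more tool, called after "Call:" as a command line: name --pt "numbers of a row" for each row, then --argument value for the rest. step_arm: Moves the arm, as the interface text tells. Shift numbers are shares of 30 mm and turn numbers shares of 4 degrees, none past 1 either way. Its arguments: {"type":"object","properties":{"steps":{"type":"array","items":{"type":"array","items":{"type":"number"}}},"newtons":{"type":"number"}},"required":["steps"]}

```bash
ls; mkdir -p pics
cat > h.py <<'E'
import numpy as np, cv2
from station import sensors, read_camera, job, spot_in, place_of
from scipy.spatial.transform import Rotation as R
def ray(p,uv):
    K=np.array(p["camera_matrix"]);T=np.array(p["camera_from_world"])
    d=T[:3,:3].T@np.linalg.solve(K,[uv[0],uv[1],1]);o=-T[:3,:3].T@T[:3,3]
    return o,d/np.linalg.norm(d)
def at_z(p,uv,z):
    o,d=ray(p,uv);return o+d*(z-o[2])/d[2]
def proj(p,X):
    K=np.array(p["camera_matrix"]);T=np.array(p["camera_from_world"])
    c=T[:3,:3]@np.array(X)+T[:3,3];u=K@c;return u[:2]/u[2]
def tri(rs):
    A=np.zeros((3,3));b=np.zeros(3)
    for o,d in rs:
        M=np.eye(3)-np.outer(d,d);A+=M;b+=M@o
    x=np.linalg.solve(A,b);return x,[float(np.linalg.norm((np.eye(3)-np.outer(d,d))@(x-o))) for o,d in rs]
E
python3 - <<'E'
from h import *
np.set_printoptions(precision=3,suppress=True)
o=sensors.get_obs();print(o)
ps={n:read_camera(n) for n in("scene","side","wrist")}
for n,p in ps.items():
    cv2.imwrite(f"pics/{n}0.png",p["pixels"]); T=np.array(p["camera_from_world"]);print(n,-T[:3,:3].T@T[:3,3],T[2,:3])
for t in "oil_bottle oil_bottle_mouth spice_jar funnel slate_tray drainer peg_1 pepper_mill kitchen_timer".split():
    for n in("scene","side","wrist"):
        print(t,n,[(np.round(d["at"],1).tolist(),round(d["conf"],2)) for d in place_of(ps[n],t)][:4])
E
```

```text
pics
{'time': 0.0, 'q': array([-1.537,  0.313,  1.498,  0.   ,  1.331, -0.223]), 'qvel': array([-0.   , -0.001,  0.001, -0.001, -0.   ,  0.001]), 'tau': array([  0.002, -40.22 , -25.227,   0.07 ,   0.035,  -0.   ]), 'tool_pos': array([ 0.133, -0.508,  0.238]), 'tcp_rot': array([-0.001,  0.992,  0.128,  0.   ]), 'wrist_force': array([ 0.772,  0.17 , -0.229]), 'ft_torque': array([0.003, 0.001, 0.012]), 'grip_force': 0.0, 'finger_gap': 0.08805927349035997}
scene [-0.508  0.566  0.688] [ 0.774 -0.442 -0.454]
side [ 1.568 -0.253  1.111] [-0.691  0.151 -0.707]
wrist [ 0.211 -0.488  0.385] [-0.297 -0.077 -0.952]
oil_bottle scene [([436.4, 240.9], 0.94)]
oil_bottle side [([179.2, 226.2], 0.75), ([162.9, 248.2], 0.73)]
oil_bottle wrist []
oil_bottle_mouth scene [([408.4, 241.2], 0.93), ([434.8, 240.8], 0.53)]
oil_bottle_mouth side [([208.4, 225.4], 0.86)]
oil_bottle_mouth wrist []
spice_jar scene [([432.8, 238.5], 0.59), ([432.8, 244.0], 0.29)]
spice_jar side [([165.0, 248.9], 0.71)]
spice_jar wrist []
funnel scene [([194.3, 282.3], 0.72)]
funnel side [([437.1, 237.3], 0.81)]
funnel wrist []
slate_tray scene [([338.6, 274.7], 0.97), ([244.0, 279.6], 0.39)]
slate_tray side [([298.7, 221.5], 0.73)]
slate_tray wrist []
drainer scene [([218.8, 298.2], 0.72)]
drainer side [([298.6, 220.7], 0.7), ([418.9, 217.4], 0.57)]
drainer wrist []
peg_1 scene [([247.2, 310.2], 0.85), ([219.2, 294.1], 0.78), ([195.0, 274.0], 0.56)]
peg_1 side [([440.5, 239.5], 0.68), ([394.0, 189.0], 0.67), ([416.2, 210.7], 0.58)]
peg_1 wrist []
pepper_mill scene []
pepper_mill side [([257.9, 282.2], 0.95)]
pepper_mill wrist []
kitchen_timer scene []
kitchen_timer side [([196.5, 294.3], 0.59)]
kitchen_timer wrist []
```

View pics/scene0.png

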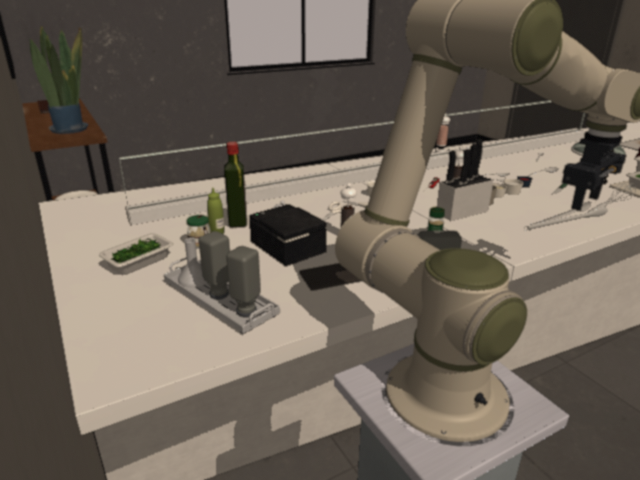

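View pics/side0.png

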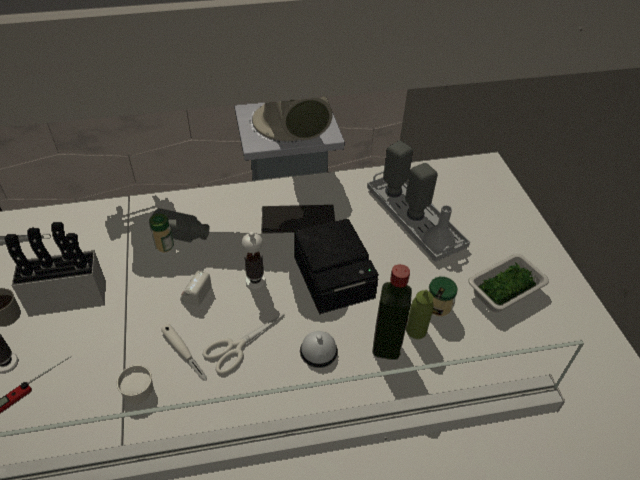

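Run:
```python
from h import *
np.set_printoptions(precision=3,suppress=True)
s=read_camera("scene");d=read_camera("side")
for n,a,b,z in [("bottle",(436.4,240.9),(179.2,226.2),.028),("mouth",(408.4,241.2),(208.4,225.4),.028),("jar",(432.8,238.5),(165,248.9),0),("jar",(432.8,244),(162.9,248.2),0),("funnel",(194.3,282.3),(437.1,237.3),.012),("tray",(338.6,274.7),(298.7,221.5),0),("drainer",(218.8,298.2),(418.9,217.4),0),("pA",(247.2,310.2),(394,189),.022),("pB",(219.2,294.1),(416.2,210.7),.022),("pC",(195,274),(440.5,239.5),.022),("mill",None,(257.9,282.2),0),("timer",None,(196.5,294.3),0)]:
    if a: print(n,tri([ray(s,a),ray(d,b)]),at_z(s,a,z),end=' ')
    print(n,at_z(d,b,z))
```

```text
bottle (array([ 0.457, -0.367,  0.028]), [0.0046208761765434555, 0.004620876176543459]) [ 0.459 -0.374  0.028] bottle [ 0.461 -0.363  0.028]
mouth (array([ 0.482, -0.288,  0.038]), [0.0002055044746694423, 0.000205504474669505]) [ 0.497 -0.301  0.028] mouth [ 0.473 -0.288  0.028]
jar (array([ 0.511, -0.406,  0.004]), [0.0019528270149117496, 0.0019528270149118988]) [ 0.518 -0.415  0.   ] jar [ 0.509 -0.405  0.   ]
jar (array([ 0.502, -0.408, -0.008]), [0.004495378330833969, 0.004495378330833783]) [ 0.489 -0.39   0.   ] jar [ 0.505 -0.41   0.   ]
funnel (array([0.607, 0.299, 0.007]), [0.0019427801510838623, 0.0019427801510840158]) [0.6   0.302 0.012] funnel [0.611 0.294 0.012]
tray (array([ 0.473, -0.049, -0.001]), [0.0009625673406929477, 0.0009625673406930339]) [ 0.472 -0.05   0.   ] tray [ 0.475 -0.049  0.   ]
drainer (array([0.52 , 0.272, 0.001]), [0.005079273821560662, 0.005079273821560771]) [0.518 0.267 0.   ] drainer [0.52  0.277 0.   ]
pA (array([0.413, 0.236, 0.017]), [0.0016027377275842204, 0.0016027377275842844]) [0.406 0.237 0.022] pA [0.419 0.235 0.022]
pB (array([0.51 , 0.269, 0.017]), [0.001396649887211684, 0.0013966498872116974]) [0.502 0.27  0.022] pB [0.515 0.268 0.022]
pC (array([0.627, 0.294, 0.02 ]), [0.002270479981469309, 0.0022704799814692446]) [0.623 0.293 0.022] pC [0.629 0.295 0.022]
mill [ 0.663 -0.186  0.   ]
timer [ 0.672 -0.335  0.   ]
```

Scene: the funnel is on the far peg, about (194,265), with bottles hanging at (215,265) and (243,280). Side: the bottle lies at (180,223) with its mouth to the right, and the jar is at (160,232). The tray is dark at (298,218), with a black box next to it at (335,260). Next I'll get the tray corners, the wall and the box, and average the detections.

Run:
```python
from h import *
np.set_printoptions(precision=3,suppress=True)
d=read_camera("side");s=read_camera("scene")
for uv in [(262,207),(334,206),(262,231)]: print("tray",at_z(d,uv,.012))
for uv in [(500,155),(560,270),(620,380)]: print("edge",at_z(d,uv,0))
for uv in [(368,183),(380,176),(468,243),(432,256)]: print("drn",at_z(d,uv,.028))
print("box near-left base",at_z(d,(320,307),0), at_z(d,(376,292),0))
for z in(.05,.08,.1,.12): print("box top",z,[at_z(d,u,z)[:2] for u in((296,230),(345,222),(374,272),(326,288))],proj(s,at_z(d,(296,230),z)),proj(s,at_z(d,(374,272),z)))
for uv in [(300,279),(348,263),(356,284)]: print("tray scene",at_z(s,uv,.012))
im=d["pixels"][140:330,100:500]; im=cv2.convertScaleAbs(im,alpha=2.2,beta=20)
cv2.imwrite("pics/side1.png",cv2.resize(im,(800,380),interpolation=cv2.INTER_CUBIC))
```

```text
tray [ 0.413 -0.14   0.012]
tray [0.445 0.056 0.012]
tray [ 0.503 -0.152  0.012]
edge [0.305 0.614 0.   ]
edge [0.767 0.566 0.   ]
edge [1.075 0.539 0.   ]
drn [0.387 0.167 0.028]
drn [0.364 0.209 0.028]
drn [0.659 0.357 0.028]
drn [0.684 0.251 0.028]
box near-left base [ 0.765 -0.052  0.   ] [0.747 0.09  0.   ]
box top 0.05 [array([ 0.553, -0.07 ]), array([0.548, 0.059]), array([0.725, 0.087]), array([ 0.75 , -0.036])] [330.205 244.201] [253.143 232.288]
box top 0.08 [array([ 0.581, -0.076]), array([0.577, 0.051]), array([0.748, 0.077]), array([ 0.773, -0.042])] [326.742 230.086] [252.467 219.176]
box top 0.1 [array([ 0.601, -0.079]), array([0.596, 0.045]), array([0.764, 0.071]), array([ 0.789, -0.046])] [324.463 220.797] [252.022 210.525]
box top 0.12 [array([ 0.62 , -0.082]), array([0.615, 0.039]), array([0.78 , 0.065]), array([ 0.804, -0.05 ])] [322.207 211.603] [251.58  201.945]
tray scene [0.485 0.06  0.012]
tray scene [ 0.496 -0.094  0.012]
tray scene [ 0.394 -0.054  0.012]
```

View pics/side1.png

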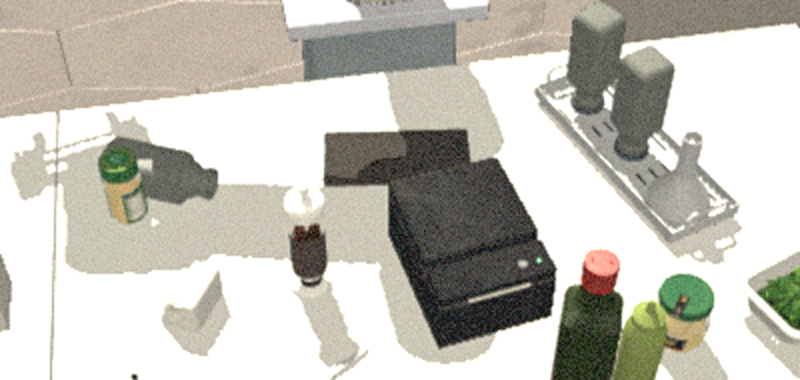

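Tray centre is about (0.474, -0.049), yaw about -8.5°. The box is about 80 mm high and starts at x≈0.575. I'm moving to hover over the jar and bottle.

Call:
step_arm --pt "1 0 0 0 0 0 1" --pt "1 0 0 0 0 0 1" --pt "1 0 0 0 0 0 1" --pt "1 0 0 0 0 0 1" --pt "1 0 0 0 0 0 1" --pt "1 0 0 0 0 0 1" --pt "1 0 0 0 0 0 1" --pt "1 0 0 0 0 0 1" --pt "1 0 0 0 0 0 1" --pt "1 0 0 0 0 0 1" --pt "1 0 0 0 0 0 1" --pt "1 0 0 0 0 0 1"

```text
time: 2.7
tool_pos: [0.4829, -0.4157, 0.2387]
tcp_rot: [-0.0, 0.992, 0.128, -0.0]
wrist_force: [-0.8, -0.6, 0.2]
finger_gap: 0.0882
grip_force: 0.0
```

Call:
step_arm --pt "0 0 0 0 0 1 1" --pt "0 0 0 0 0 1 1" --pt "0 0 0 0 0 1 1" --pt "0 0 0 0 0 1 1" --pt "0 0 0 0 0 1 1" --pt "0 0 0 0 0 1 1" --pt "0 0 0 0 0 1 1" --pt "0 0 0 0 0 1 1" --pt "0 0 0 0 0 0 1" --pt "0 0 0 0 0 0 1"

```text
time: 3.53
tool_pos: [0.4815, -0.4164, 0.2386]
tcp_rot: [-0.0, 0.989, -0.149, -0.0]
wrist_force: [-0.2, -0.6, -0.1]
finger_gap: 0.0883
grip_force: 0.0
```

Run:
```python
from h import *
np.set_printoptions(precision=3,suppress=True)
o=sensors.get_obs();print(o["time"],o["q"],o["tool_pos"],o["tcp_rot"])
ps={n:read_camera(n) for n in("scene","side","wrist")}
cv2.imwrite("pics/wrist1.png",ps["wrist"]["pixels"])
for t,z in (("oil_bottle",.028),("oil_bottle_mouth",.028),("spice_jar",0),("slate_tray",0)):
    for n in ps:
        for r in place_of(ps[n],t)[:2]: print(t,n,np.round(r["at"],1),round(r["conf"],2),at_z(ps[n],r["at"],z)[:2])
```

```text
3.5333 [-0.897  0.567  1.121  0.     1.454  0.974] [ 0.482 -0.416  0.239] [-0.     0.989 -0.149 -0.   ]
oil_bottle scene [432.8 242.9] 0.77 [ 0.454 -0.356]
oil_bottle wrist [264.7 248.2] 0.78 [ 0.458 -0.36 ]
oil_bottle_mouth scene [409.9 242.1] 0.64 [ 0.49  -0.301]
oil_bottle_mouth scene [245.9 279.7] 0.37 [0.524 0.192]
oil_bottle_mouth side [209.2 229.4] 0.66 [ 0.488 -0.287]
oil_bottle_mouth wrist [188.1 233.5] 0.87 [ 0.492 -0.299]
spice_jar scene [435.3 243.9] 0.56 [ 0.486 -0.397]
spice_jar scene [432.9 242.9] 0.35 [ 0.495 -0.395]
spice_jar side [164.9 247.6] 0.94 [ 0.504 -0.405]
spice_jar wrist [292.1 180.2] 0.7 [ 0.506 -0.401]
slate_tray side [295.1 219.8] 0.59 [ 0.467 -0.057]
slate_tray wrist [294.4 179.1] 0.25 [ 0.507 -0.403]
```

View pics/wrist1.png

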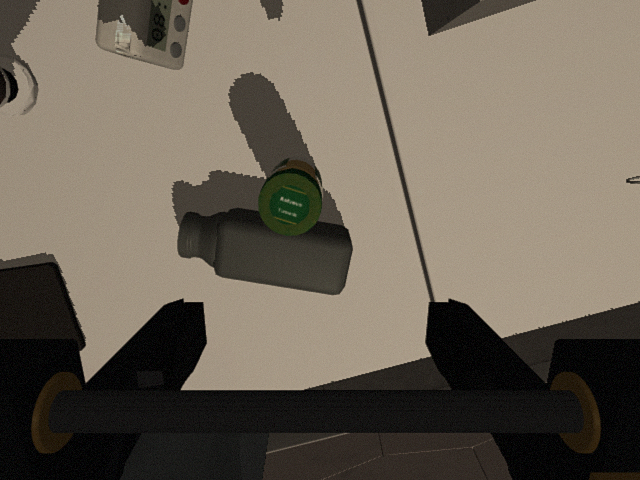

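The wrist view shows the bottle from its mouth at (185,235) to its base at (345,262), with the jar lid at (291,203). I'm refining both positions.

Run:
```python
from h import *
np.set_printoptions(precision=4,suppress=True)
w=read_camera("wrist")
print("jar",at_z(w,(291,203),.106),at_z(w,(292,180.2),0))
for uv in [(216,275),(337,294),(352,232)]:print(at_z(w,uv,.056),at_z(w,uv,.028))
print(at_z(w,(183,236),.028))
a=at_z(w,(216,275),.05);b=at_z(w,(337,294),.05);print(np.degrees(np.arctan2(*(a-b)[1::-1])))
```

```text
jar [ 0.5057 -0.4061  0.106 ] [ 0.5063 -0.4009  0.    ]
[ 0.4556 -0.3185  0.056 ] [ 0.4469 -0.3081  0.028 ]
[ 0.4075 -0.413   0.056 ] [ 0.3947 -0.4107  0.028 ]
[ 0.458  -0.4408  0.056 ] [ 0.4495 -0.4409  0.028 ]
[ 0.4913 -0.2936  0.028 ]
63.02403364320318
```

Call:
step_arm --pt "0.27 -0.38 0 0 0 1 1" --pt "0.27 -0.38 0 0 0 1 1" --pt "0 0 0 0 0 0.5 1" --pt "0 0 1 0 0 0 1" --pt "0 0 1 0 0 0 1" --pt "0 0 1 0 0 0 1" --pt "0 0 0 0 0 0 1" --pt "0 0 0 0 0 0 1"

```text
time: 5.0
tool_pos: [0.5041, -0.4, 0.1484]
tcp_rot: [-0.001, 0.972, -0.236, -0.001]
wrist_force: [-0.7, 0.1, 0.2]
finger_gap: 0.0882
grip_force: 0.0
```

Run:
```python
from h import *
np.set_printoptions(precision=4,suppress=True)
w=read_camera("wrist");o=sensors.get_obs();print(o["tool_pos"],R.from_quat(o["tcp_rot"],scalar_first=True).as_matrix())
for r in place_of(w,"spice_jar")[:2]:print(r,at_z(w,r["at"],0))
g=w["pixels"].astype(int);m=(g[...,1]-np.maximum(g[...,0],g[...,2])>15).astype(np.uint8)
n,l,st,c=cv2.connectedComponentsWithStats(m);i=1+st[1:,4].argmax();print(st[i],c[i],at_z(w,c[i],.106))
```

```text
[ 0.5047 -0.4006  0.1503] [[ 0.8887 -0.4584  0.0011]
 [-0.4584 -0.8887 -0.0012]
 [ 0.0015  0.0006 -1.    ]]
{'at': [318.6, 220.4], 'conf': 0.92} [ 0.5061 -0.4034  0.    ]
{'at': [196.3, 310.9], 'conf': 0.16} [ 0.4846 -0.283   0.    ]
[ 292  254   76   49 2281] [325.5927 276.3069] [ 0.5041 -0.4055  0.106 ]
```

Call:
step_arm --newtons 15 --pt "0 0.12 1 0 0 0 1" --pt "0 0 1 0 0 0 1" --pt "0 0 0.6 0 0 0 1" --pt "0 0 0.55 0 0 0 1" --pt "0 0 0 0 0 0 1" --pt "0 0 0 0 0 0 -1" --pt "0 0 0 0 0 0 -1" --pt "0 0 0 0 0 0 -1" --pt "0 0 0 0 0 0 -1" --pt "0 0 0 0 0 0 -1" --pt "0 0 0 0 0 0 -1" --pt "0 0 0 0 0 0 -1"

```text
time: 6.1
tool_pos: [0.5028, -0.4035, 0.0545]
tcp_rot: [0.0, 0.972, -0.236, 0.0]
wrist_force: [-0.3, 0.1, 1.6]
finger_gap: 0.0449
grip_force: 15.0
```

Call:
step_arm --pt "0 0 -0.5 0 0 0 -1" --pt "0 0 -1 0 0 0 -1" --pt "0 0 -1 0 0 0 -1" --pt "0 0 -1 0 0 0 -1" --pt "-0.56 -0.83 0 0 0 0 -1" --pt "-0.56 -0.83 0 0 0 0 -1" --pt "-0.56 -0.83 0 0 0 0 -1" --pt "-0.56 -0.83 0 0 0 0 -1" --pt "-0.56 -0.83 0 0 0 0 -1" --pt "-0.56 -0.83 0 0 0 0 -1" --pt "-0.56 -0.83 0 0 0 0 -1" --pt "-0.56 -0.83 0 0 0 0 -1"

```text
time: 7.1
tool_pos: [0.4741, -0.1633, 0.1592]
tcp_rot: [-0.0, 0.972, -0.236, -0.0]
wrist_force: [1.7, 0.4, -1.9]
finger_gap: 0.0448
grip_force: 15.0
```

Call:
step_arm --pt "-0.56 -0.83 0 0 0 0 -1" --pt "-0.6 -0.83 0 0 0 0 -1" --pt "0 0 0 0 0 0 -1" --pt "0 0 0 0 0 0 -1"

```text
time: 7.43
tool_pos: [0.4664, -0.1036, 0.1594]
tcp_rot: [0.0, 0.972, -0.235, 0.0]
wrist_force: [-0.0, -0.8, -2.2]
finger_gap: 0.045
grip_force: 15.0
```

Run:
```python
from h import *
np.set_printoptions(precision=4,suppress=True)
w=read_camera("wrist");s=read_camera("side");o=sensors.get_obs();print(o["q"],o["tool_pos"],o["finger_gap"])
for p,n in((w,"w"),(s,"s")):
  for r in place_of(p,"slate_tray")[:2]:print(n,r,at_z(p,r["at"],0))
for r in place_of(s,"spice_jar")[:2]:print(r,at_z(s,r["at"],.105))
cv2.imwrite("pics/wrist2.png",w["pixels"])
```

```text
[-0.467   0.2932  1.7461 -0.0002  1.1019  1.5803] [ 0.4666 -0.1051  0.1593] 0.04474622847341271
w {'at': [254.6, 250.6], 'conf': 0.91} [ 0.4672 -0.0501  0.    ]
s {'at': [297.7, 223.8], 'conf': 0.88} [ 0.4829 -0.0531  0.    ]
{'at': [279.9, 195.5], 'conf': 0.66} [ 0.4764 -0.098   0.105 ]
```

View pics/wrist2.png

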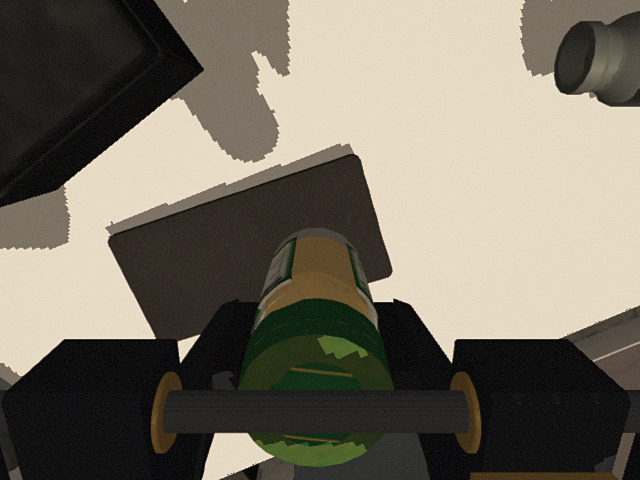

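The tray corners show at (110,240), (356,155) and (391,275), and the jar is over the tray. I'm lowering it and releasing.

Call:
step_arm --pt "0 0 1 0 0 0 -1" --pt "0 0 1 0 0 0 -1" --pt "0 0 0.7 0 0 0 -1" --pt "0 0 0.2 0 0 0 -1" --pt "0 0 0.1 0 0 0 -1" --pt "0 0 0.06 0 0 0 -1" --pt "0 0 0 0 0 0 -1" --pt "0 0 0 0 0 0 -1"

```text
time: 8.35
tool_pos: [0.4671, -0.1049, 0.0685]
tcp_rot: [0.0, 0.972, -0.236, 0.001]
wrist_force: [-0.3, 0.2, -1.1]
finger_gap: 0.045
grip_force: 15.0
```

Run:
```python
from h import *
np.set_printoptions(precision=4,suppress=True)
w=read_camera("wrist");o=sensors.get_obs();print(o["tool_pos"],o["wrist_force"],o["finger_gap"])
print(R.from_quat(o["tcp_rot"],scalar_first=True).as_matrix())
cv2.imwrite("pics/x.png",w["pixels"])
import json
# tray corners from the previous hover picture using that camera pose is gone; use camera mount relative to tool
T=np.array(w["camera_from_world"]);W=np.eye(4);W[:3,:3]=R.from_quat(o["tcp_rot"],scalar_first=True).as_matrix();W[:3,3]=o["tool_pos"]
W2=W.copy();W2[:3,3]=[.4666,-.1051,.1593]
p=dict(w);p["camera_from_world"]=T@W@np.linalg.inv(W2)
for uv in((110,240),(356,155),(391,275),(157,338)):print(at_z(p,uv,.012))
```

```text
[ 0.467  -0.1048  0.0684] [ 0.4039 -0.6624 -1.3753] 0.04495424601213084
[[ 0.8887 -0.4585  0.0017]
 [-0.4585 -0.8887 -0.0009]
 [ 0.0019 -0.     -1.    ]]
[0.5274 0.0365 0.012 ]
[ 0.4995 -0.154   0.012 ]
[ 0.4054 -0.1388  0.012 ]
[0.442 0.052 0.012]
```

Call:
step_arm --pt "0 0 0.06 0 0 0 -1" --pt "0 0 0.04 0 0 0 -1" --pt "0 0 0 0 0 0 -1"

```text
time: 8.65
tool_pos: [0.4672, -0.1049, 0.0658]
tcp_rot: [0.0, 0.972, -0.236, 0.001]
wrist_force: [-3.1, 0.8, 10.6]
finger_gap: 0.0448
grip_force: 15.0
```

Call:
step_arm --pt "0 0 0 0 0 0 1" --pt "0 0 0 0 0 0 1" --pt "0 0 0 0 0 0 1" --pt "0 0 0 0 0 0 1" --pt "0 0 -0.5 0 0 0 1" --pt "0 0 -1 0 0 0 1" --pt "0 0 -1 0 0 0 1" --pt "0 0 -1 0 0 0 1" --pt "0 0 -1 0 0 0 1" --pt "0 0 -1 0 0 0 1" --pt "0 0 -1 0 0 0 1" --pt "0 0 0 0 0 0 1"

```text
time: 9.65
tool_pos: [0.468, -0.1052, 0.2647]
tcp_rot: [0.001, 0.972, -0.236, 0.005]
wrist_force: [0.8, 0.2, 0.8]
finger_gap: 0.0883
grip_force: 0.0
```

Call:
step_arm --pt "-0.11 -0.94 0 0 0 0 1" --pt "-0.11 -0.94 0 0 0 0 1" --pt "-0.11 -0.94 0 0 0 0 1" --pt "-0.11 -0.94 0 0 0 0 1" --pt "-0.11 -0.94 0 0 0 0 1" --pt "-0.11 -0.94 0 0 0 0 1" --pt "-0.11 -0.94 0 0 0 0 1" --pt "-0.11 -0.94 0 0 0 0 1" --pt "-0.11 -0.94 0 0 0 0 1" --pt "-0.11 -0.94 0 0 0 0 1" --pt "-0.11 -0.94 0 0 0 0 1" --pt "-0.11 -0.94 0 0 0 0 1"

```text
time: 10.65
tool_pos: [0.5866, 0.2158, 0.2585]
tcp_rot: [0.0, 0.972, -0.236, -0.0]
wrist_force: [0.7, -0.3, 0.5]
finger_gap: 0.0885
grip_force: 0.0
```

Call:
step_arm --pt "-0.11 -0.94 -0.3 0 0 0 1" --pt "-0.11 -0.94 -0.2 0 0 0 1" --pt "-0.11 -0.94 0 0 0 0 1" --pt "0 0 0 0 0 -1 1" --pt "0 0 0 0 0 -1 1" --pt "0 0 0 0 0 -1 1" --pt "0 0 0 0 0 -1 1" --pt "0 0 0 0 0 -1 1" --pt "0 0 0 0 0 -1 1" --pt "0 0 0 0 0 -1 1" --pt "0 0 0 0 0 -1 1" --pt "0 0 0 0 0 -1 1"

```text
time: 11.65
tool_pos: [0.6163, 0.2941, 0.2733]
tcp_rot: [0.0, 0.997, 0.078, -0.001]
wrist_force: [-1.1, 0.6, -0.4]
finger_gap: 0.0879
grip_force: 0.0
```

Call:
step_arm --pt "0 0 0 0 0 -1 1" --pt "0 0 0 0 0 0 1" --pt "0 0 0 0 0 0 1"

```text
time: 11.9
tool_pos: [0.6163, 0.2941, 0.2737]
tcp_rot: [0.0, 0.994, 0.11, -0.0]
wrist_force: [-0.1, 0.1, 0.5]
finger_gap: 0.0884
grip_force: 0.0
```

Run:
```python
from h import *
np.set_printoptions(precision=4,suppress=True)
w=read_camera("wrist");s=read_camera("side");o=sensors.get_obs();print(o["q"],o["tool_pos"],o["finger_gap"])
print(R.from_quat(o["tcp_rot"],scalar_first=True).as_matrix())
for p,n in((w,"w"),(s,"s")):
  for t,z in(("funnel",.012),("peg_3",.022),("drainer",0),("spice_jar",.012)):
    for r in place_of(p,t)[:3]:print(n,t,r,at_z(p,r["at"],z)[:2])
cv2.imwrite("pics/wrist3.png",w["pixels"])
```

```text
[0.274  0.6751 0.8532 0.     1.6139 1.6248] [0.6164 0.2941 0.274 ] 0.08826842676239849
[[ 0.9759  0.2182 -0.0006]
 [ 0.2182 -0.9759 -0.0002]
 [-0.0006  0.     -1.    ]]
w funnel {'at': [313.3, 194.8], 'conf': 0.6} [0.6163 0.2963]
w drainer {'at': [321.3, 287.2], 'conf': 0.73} [0.5146 0.2646]
s funnel {'at': [436.8, 237.9], 'conf': 0.65} [0.6133 0.2927]
s peg_3 {'at': [396.5, 188.3], 'conf': 0.82} [0.4173 0.2429]
s peg_3 {'at': [416.4, 213.9], 'conf': 0.72} [0.5269 0.2646]
s peg_3 {'at': [440.7, 239.4], 'conf': 0.69} [0.6289 0.2958]
s drainer {'at': [416.3, 219.5], 'conf': 0.94} [0.5267 0.2677]
s spice_jar {'at': [274.9, 219.6], 'conf': 0.73} [ 0.4676 -0.1124]
```

View pics/wrist3.png

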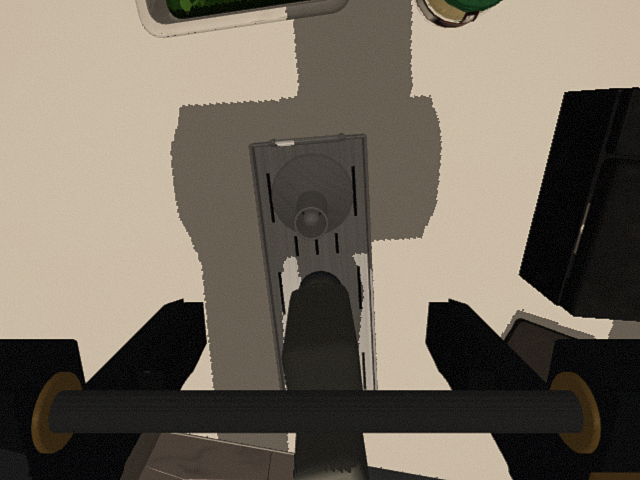

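The spout top shows at (311,221), the mouth disc at (313,195), and the drainer's far corners at (250,145) and (366,135).

Run:
```python
from h import *
np.set_printoptions(precision=4,suppress=True)
w=read_camera("wrist")
print("spout",at_z(w,(311,222),.124),"mouth",at_z(w,(312.5,196),.012))
c=[at_z(w,u,.028) for u in((250,145),(366,135),(283,388),(375.5,388))];print(np.array(c))
for a,b in((0,2),(1,3)):print(np.degrees(np.arctan2(*(c[a]-c[b])[1::-1])))
m=(c[0]+c[1])/2;print(m, np.linalg.norm(c[0]-c[1]))
h=np.radians(13);print("peg3",m-.055*np.array([np.cos(h),np.sin(h),0]))
```

```text
spout [0.6175 0.2976 0.124 ] mouth [0.6151 0.2968 0.012 ]
[[0.6523 0.3647 0.028 ]
 [0.6848 0.2616 0.028 ]
 [0.3964 0.282  0.028 ]
 [0.4194 0.18   0.028 ]]
17.888179840731752
17.08942305171468
[0.6686 0.3131 0.028 ] 0.10806010546463693
peg3 [0.615  0.3008 0.028 ]
```

Call:
step_arm --newtons 15 --pt "0 -0.1 0.5 0 0 -1 1" --pt "0 0 1 0 0 0 1" --pt "0 0 1 0 0 0 1" --pt "0 0 1 0 0 0 1" --pt "0 0 1 0 0 0 1" --pt "0 0 0.8 0 0 0 1" --pt "0 0 0.5 0 0 0 1" --pt "0 0 0.3 0 0 0 1" --pt "0 0 0 0 0 0 -1" --pt "0 0 0 0 0 0 -1" --pt "0 0 0 0 0 0 -1" --pt "0 0 0 0 0 0 -1"

```text
time: 13.45
tool_pos: [0.6163, 0.2972, 0.0929]
tcp_rot: [-0.0, 0.989, 0.145, 0.001]
wrist_force: [-0.1, -0.1, -1.1]
finger_gap: 0.0636
grip_force: 0.0
```

Call:
step_arm --pt "0 0 0 0 0 0 -1" --pt "0 0 0 0 0 0 -1" --pt "0 0 0 0 0 0 -1" --pt "0 0 0 0 0 0 -1" --pt "0 0 -0.2 0 0 0 -1" --pt "0 0 0 0 0 0 -1"

```text
time: 13.95
tool_pos: [0.6161, 0.2972, 0.0987]
tcp_rot: [-0.0, 0.989, 0.145, 0.001]
wrist_force: [-0.1, -0.1, -0.9]
finger_gap: 0.0258
grip_force: 15.0
```

Call:
step_arm --pt "0 0 -0.6 0 0 0 -1" --pt "0 0 -1 0 0 0 -1" --pt "0 0 -1 0 0 0 -1" --pt "0 0 -1 0 0 0 -1" --pt "0 0 -1 0 0 0 -1" --pt "0 0 -1 0 0 0 -1" --pt "0 0 -0.6 0 0 0 -1" --pt "0 0 0 0 0 0 -1" --pt "-0.37 0.41 0 0 0 0 -1" --pt "-0.74 0.82 0 0 0 0 -1" --pt "-0.74 0.82 0 0 0 0 -1" --pt "-0.74 0.82 0 0 0 0 -1"

```text
time: 14.95
tool_pos: [0.5647, 0.1911, 0.2814]
tcp_rot: [0.0, 0.989, 0.146, -0.001]
wrist_force: [0.5, -0.9, -1.8]
finger_gap: 0.0258
grip_force: 15.0
```

Call:
step_arm --pt "-0.74 0.82 0 0 0 0 -1" --pt "-0.74 0.82 0 0 0 0 -1" --pt "-0.74 0.82 0 0 0 0 -1" --pt "-0.74 0.82 0 0 0 0 -1" --pt "-0.74 0.82 0 0 0 0 -1" --pt "-0.74 0.82 0 0 0 0 -1" --pt "-0.37 0.41 0 0 0 0 -1" --pt "0 0 1 0 0 0 -1" --pt "0 0 1 0 0 0 -1" --pt "0 0 1 0 0 0 -1" --pt "0 0 0 0 0 0 -1" --pt "0 0 0 0 0 0 -1"

```text
time: 15.95
tool_pos: [0.4731, -0.0022, 0.1925]
tcp_rot: [-0.001, 0.989, 0.145, -0.002]
wrist_force: [0.2, 0.1, 0.1]
finger_gap: 0.0258
grip_force: 15.0
```

Run:
```python
from h import *
np.set_printoptions(precision=4,suppress=True)
w=read_camera("wrist");s=read_camera("side");o=sensors.get_obs();print(o["q"],o["tool_pos"],o["finger_gap"])
b=o["tool_pos"][2]-.0805;print(b)
for p,n in((w,"w"),(s,"s")):
  for t,z in(("funnel",b),("slate_tray",0),("spice_jar",.012)):
    for r in place_of(p,t)[:1]:print(n,t,r,at_z(p,r["at"],z)[:2])
cv2.imwrite("pics/wrist4.png",w["pixels"])
```

```text
[-0.2529  0.2425  1.7114  0.      1.1857  1.026 ] [ 0.4744 -0.0025  0.1947] 0.025680485470945865
0.11423663938312158
w funnel {'at': [314.8, 252.8], 'conf': 0.91} [ 0.4751 -0.0013]
w slate_tray {'at': [367.3, 230.3], 'conf': 0.61} [ 0.4694 -0.0495]
w spice_jar {'at': [431.7, 253.8], 'conf': 0.64} [ 0.4684 -0.1055]
s funnel {'at': [311.0, 189.7], 'conf': 0.8} [ 0.4793 -0.0174]
s slate_tray {'at': [296.9, 220.4], 'conf': 0.87} [ 0.4697 -0.0528]
s spice_jar {'at': [277.6, 220.1], 'conf': 0.76} [ 0.4708 -0.1056]
```

View pics/wrist4.png

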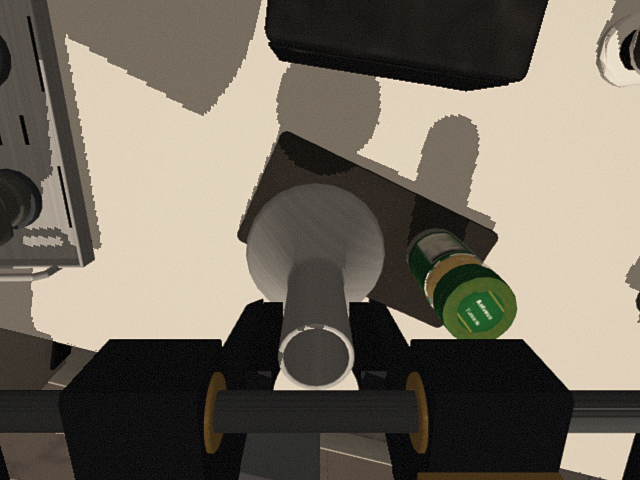

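The jar stands upright at (470,285) and the funnel is over the tray. I'm lowering the funnel.

Call:
step_arm --pt "0 0 1 0 0 0 -1" --pt "0 0 1 0 0 0 -1" --pt "0 0 0.8 0 0 0 -1" --pt "0 0 0.3 0 0 0 -1" --pt "0 0 0.15 0 0 0 -1" --pt "0 0 0.07 0 0 0 -1" --pt "0 0 0.05 0 0 0 -1" --pt "0 0 0 0 0 0 -1"

```text
time: 17.02
tool_pos: [0.4745, -0.0018, 0.0946]
tcp_rot: [-0.0, 0.989, 0.145, 0.001]
wrist_force: [-5.4, 6.3, 14.0]
finger_gap: 0.0259
grip_force: 15.0
```

Call:
step_arm --pt "0 0 -0.03 0 0 0 -1" --pt "0 0 0 0 0 0 0.2" --pt "0 0 0 0 0 0 0.2" --pt "0 0 0 0 0 0 0.2" --pt "0 0 -0.4 0 0 0 0.2" --pt "0 0 -1 0 0 0 0.2" --pt "0 0 -1 0 0 0 0.2" --pt "0 0 -1 0 0 0 0.2" --pt "0 0 -1 0 0 0 1" --pt "0 0 -1 0 0 0 1" --pt "0 0 0 0 0 0 1" --pt "0 0 0 0 0 0 1"

```text
time: 18.02
tool_pos: [0.4743, -0.0026, 0.2562]
tcp_rot: [0.001, 0.989, 0.145, 0.001]
wrist_force: [-0.1, 0.2, -0.6]
finger_gap: 0.077
grip_force: 0.0
```

```bash
cat >> h.py <<'E'
def fk(q,p):
    d0,a0,L2,e3,L3,Lt=p
    R1=R.from_euler('z',q[0]);R2=R1*R.from_euler('y',q[1]);R3=R2*R.from_euler('y',q[2])
    R4=R3*R.from_euler('z',q[3]);R5=R4*R.from_euler('y',q[4]);R6=R5*R.from_euler('z',q[5]+np.pi/2)
    x=np.array([0,0,d0])+R1.apply([a0,0,0])+R2.apply([0,0,L2])+R3.apply([e3,0,L3])+R5.apply([0,0,Lt])
    return x,R6
E
python3 - <<'E'
from h import *
from scipy.optimize import least_squares
np.set_printoptions(precision=4,suppress=True)
o=sensors.get_obs()
D=[([-1.537,.313,1.498,0,1.331,-.223],[.133,-.508,.2385]),([-.897,.567,1.121,0,1.454,.974],[.482,-.416,.239]),([-.467,.2932,1.7461,0,1.1019,1.5803],[.4666,-.1051,.1593]),([.274,.6751,.8532,0,1.6139,1.6248],[.6164,.2941,.274]),([-.2529,.2425,1.7114,0,1.1857,1.026],[.4744,-.0025,.1947]),(o["q"],o["tool_pos"])]
f=lambda p:np.concatenate([fk(q,p)[0]-x for q,x in D])
r=least_squares(f,[.3,0,.4,0,.4,.25]);print(r.x,f(r.x).reshape(-1,3))
print(o["q"],o["tool_pos"]);print(fk(o["q"],r.x)[1].as_matrix(),R.from_quat(o["tcp_rot"],scalar_first=True).as_matrix())
s=read_camera("side");w=read_camera("wrist")
for t,z in(("funnel",.012),("spice_jar",.012)):
  for n,p in(("s",s),("w",w)):
    for k in place_of(p,t)[:1]:print(n,t,k,at_z(p,k["at"],z)[:2])
E
```

```text
[-1.5741  0.0113  0.4247  0.0444  0.3935 -1.5449] [[-0.1156 -0.0061 -0.0004]
 [-0.0916 -0.073  -0.0001]
 [-0.0518 -0.1041  0.0007]
 [ 0.0313 -0.1121  0.0007]
 [-0.0303 -0.1123  0.0001]
 [-0.0303 -0.1122 -0.001 ]]
[-0.2532  0.1856  1.6153 -0.0001  1.3381  1.026 ] [ 0.4743 -0.0026  0.2562]
[[ 0.9578  0.2875  0.0026]
 [ 0.2875 -0.9578 -0.0007]
 [ 0.0023  0.0014 -1.    ]] [[ 0.9578  0.2875  0.0026]
 [ 0.2875 -0.9578 -0.0007]
 [ 0.0023  0.0014 -1.    ]]
s funnel {'at': [311.7, 213.8], 'conf': 0.75} [ 0.4641 -0.0109]
w funnel {'at': [317.3, 199.0], 'conf': 0.95} [ 0.4744 -0.0041]
s spice_jar {'at': [276.3, 219.2], 'conf': 0.91} [ 0.4668 -0.1085]
w spice_jar {'at': [415.3, 232.2], 'conf': 0.82} [ 0.4705 -0.1061]
```

```bash
cat >> h.py <<'E'
def fk2(q,p):   # p: d0,a0,b0,L2,e3,L3,Lt
    x,r=fk(q,[p[0],p[1],p[3],p[4],p[5],p[6]]);return x+R.from_euler('z',q[0]).apply([0,p[2],0]),r
LO=np.array([-2.94,-.97,.19,-1.23,.02,-2.88]);HI=np.array([2.94,2.17,2.56,4.37,3.11,2.88])
def ik(x,r,p,q0s=None,m=.0):
    from scipy.optimize import least_squares
    best=None
    for q0 in (q0s or [[-.3,.4,1.4,a,1.2,b] for a in(0,1.5,3) for b in(-1.5,0,1.5)]):
        def f(q):
            y,s=fk2(q,p);return np.concatenate([(y-x)*5,(r.inv()*s).as_rotvec()])
        k=least_squares(f,np.clip(q0,LO+.01,HI-.01),bounds=(LO+m,HI-m))
        if best is None or k.cost<best.cost-1e-9: best=k
    return best.x,best.cost
def pick_rot(h,tau,s):
    h=np.radians(h);t=np.radians(tau);hv=np.array([np.cos(h),np.sin(h),0]);dn=np.array([0,0,-1.])
    z=np.sin(t)*hv+np.cos(t)*dn;x=s*(np.cos(t)*hv-np.sin(t)*dn);return R.from_matrix(np.c_[x,np.cross(z,x),z])
def hang_rot(g,tau,s):   # tool heads g, bottle mouth down; tool tips tau below level
    g=np.radians(g);t=np.radians(tau);gv=np.array([np.cos(g),np.sin(g),0]);dn=np.array([0,0,-1.])
    hv,d2=dn,gv          # pick frame (h,down)->(down,g')  with down->-h' = g
    z=np.sin(t)*hv+np.cos(t)*d2;x=s*(np.cos(t)*hv-np.sin(t)*d2);return R.from_matrix(np.c_[x,np.cross(z,x),z])
E
python3 - <<'E'
from h import *
from scipy.optimize import least_squares
np.set_printoptions(precision=3,suppress=True)
D=[([-1.537,.313,1.498,0,1.331,-.223],[.133,-.508,.2385]),([-.897,.567,1.121,0,1.454,.974],[.482,-.416,.239]),([-.467,.2932,1.7461,0,1.1019,1.5803],[.4666,-.1051,.1593]),([.274,.6751,.8532,0,1.6139,1.6248],[.6164,.2941,.274]),([-.2529,.2425,1.7114,0,1.1857,1.026],[.4744,-.0025,.1947]),([-.2532,.1856,1.6153,0,1.3381,1.026],[.4743,-.0026,.2562])]
for Lt in(.25,.32):
    f=lambda p:np.concatenate([fk2(q,[*p,Lt])[0]-x for q,x in D])
    r=least_squares(f,[.3,0,.1,.4,0,.4]);P=[*r.x,Lt];print(P,abs(r.fun).max())
    for s in(1,-1):
      for tau in(0,20,35):
        rp=pick_rot(62,tau,s);gp=np.array([.463,-.363,.03])-.03*np.array([np.cos(1.08),np.sin(1.08),0])
        q,c=ik(gp+.019*rp.as_matrix()[:,2],rp,P);print("pick",s,tau,q,round(c,5))
        for g in(107,90,70):
            rh=hang_rot(g,tau,s);q,c=ik(np.array([.616,.297,.127])+.019*rh.as_matrix()[:,2],rh,P)
            print("   hang",g,q,round(c,5))
E
```

```text
[np.float64(0.20460307374703707), np.float64(1.4130993394746022e-06), np.float64(0.11633249988529146), np.float64(0.4383287747533028), np.float64(0.0394942082105932), np.float64(0.39788898759512065), 0.25] 0.0005757371296841174
pick 1 0 [-0.912  0.723  1.498 -0.     0.921 -0.423] 0.0
   hang 107 [-0.059  1.097  1.142  1.344  1.848  2.442] 0.0
   hang 90 [-0.082  0.99   1.403  1.511  1.627  2.318] 0.0
   hang 70 [-0.068  0.893  1.658  1.806  1.416  2.143] 0.0
pick 1 20 [-1.03   0.783  1.424  0.328  1.141 -0.71 ] 0.0
   hang 107 [-0.04   0.968  1.17   1.097  1.649  2.496] 0.0
   hang 90 [-0.059  0.855  1.414  1.263  1.393  2.46 ] 0.0
   hang 70 [-0.043  0.747  1.654  1.546  1.111  2.372] 0.0
pick 1 35 [-1.102  0.861  1.356  0.503  1.339 -0.836] 0.0
   hang 107 [-0.     0.885  1.178  0.902  1.511  2.576] 0.0
   hang 90 [-0.014  0.779  1.39   1.041  1.251  2.626] 0.0
   hang 70 [0.005 0.675 1.599 1.252 0.943 2.656] 0.0
pick -1 0 [-0.912  0.723  1.498  0.     0.921  2.719] 0.0
   hang 107 [-0.059  1.097  1.142  1.344  1.848 -0.7  ] 0.0
   hang 90 [-0.082  0.99   1.403  1.511  1.627 -0.823
[... 1484 characters left out ...]
 [-0.912  0.722  1.499  0.     0.921  2.719] 0.0
   hang 107 [-0.153  1.247  1.025  1.269  1.909 -0.753] 0.0
   hang 90 [-0.196  1.116  1.371  1.414  1.69  -0.926] 0.0
   hang 70 [-0.201  1.014  1.704  1.706  1.51  -1.151] 0.0
pick -1 20 [-1.063  0.804  1.395  0.319  1.157  2.407] 0.0
   hang 107 [-0.129  1.064  1.107  1.041  1.698 -0.711] 0.0
   hang 90 [-0.167  0.925  1.427  1.207  1.441 -0.787] 0.0
   hang 70 [-0.166  0.798  1.741  1.514  1.182 -0.925] 0.0
pick -1 35 [-1.153  0.911  1.291  0.479  1.372  2.277] 0.0
   hang 107 [-0.08   0.944  1.147  0.866  1.548 -0.631] 0.0
   hang 90 [-0.108  0.812  1.424  1.015  1.282 -0.616] 0.0
   hang 70 [-0.097  0.682  1.697  1.267  0.981 -0.635] 0.0
```

```bash
cat >> h.py <<'E'
P=[.2046,0,.1163,.4383,.0395,.3979,.25]
def plan(xt,rt,x=None,r=None):
    o=sensors.get_obs()
    x=o["tool_pos"] if x is None else x; r=R.from_quat(o["tcp_rot"],scalar_first=True) if r is None else r
    rv=np.degrees((r.inv()*rt).as_rotvec())/4
    print("turn rows",rv, "| shift in current axes",r.inv().apply(xt-x)/.03,"| in target axes",rt.inv().apply(xt-x)/.03)
def U(h): h=np.radians(h);return np.array([np.cos(h),np.sin(h),0])
E
python3 - <<'E'
from h import *
np.set_printoptions(precision=3,suppress=True)
rp=pick_rot(62,15,-1);g=np.array([.463,-.363,.032])-.035*U(62);x=g+.019*rp.as_matrix()[:,2]
print(x,ik(x,rp,P));xh=x-.16*rp.as_matrix()[:,2];print(xh,ik(xh,rp,P));plan(xh,rp)
s=read_camera("side")
for uv in((388,355),(440,308),(418,335),(470,292)):print(at_z(s,uv,0))
for gg in(107,117,125):
    rh=hang_rot(gg,15,-1);print(gg,ik(np.array([.616,.297,.132])+.019*rh.as_matrix()[:,2],rh,P),ik(np.array([.616,.297,.262])+.019*rh.as_matrix()[:,2],rh,P))
E
```

```text
[ 0.449 -0.39   0.014] (array([-1.009,  0.763,  1.438,  0.256,  1.087,  2.485]), np.float64(6.113989793903663e-29))
[ 0.429 -0.426  0.168] (array([-1.067,  0.601,  1.273,  0.221,  1.417,  2.513]), np.float64(4.240630514760908e-27))
turn rows [ 4.423 -1.808 33.437] | shift in current axes [-5.466 13.107  2.865] | in target axes [13.456 -5.332 -0.635]
[0.921 0.068 0.   ]
[0.821 0.226 0.   ]
[0.884 0.15  0.   ]
[0.79  0.315 0.   ]
107 (array([-0.048,  0.991,  1.165,  1.16 ,  1.7  , -0.659]), np.float64(2.6092440121187894e-20)) (array([-0.048,  0.82 ,  1.125,  1.194,  1.782, -0.46 ]), np.float64(9.311860314096809e-24))
117 (array([-0.025,  1.067,  1.002,  1.086,  1.856, -0.635]), np.float64(1.5706729068455663e-29)) (array([-0.025,  0.907,  0.958,  1.149,  1.945, -0.441]), np.float64(4.710939309125285e-18))
125 (array([-0.003,  1.132,  0.86 ,  1.04 ,  1.984, -0.619]), np.float64(5.2155750758907326e-24)) (array([-0.003,  0.981,  0.812,  1.127,  2.077, -0.423]), np.float64(1.0779016979355281e-26))
```

Call:
step_arm --pt "-0.39 0.94 0 0 0 0 1" --pt "-0.39 0.94 0 0 0 0 1" --pt "-0.39 0.94 0 0 0 0 1" --pt "-0.39 0.94 0 0 0 0 1" --pt "-0.39 0.94 0 0 0 0 1" --pt "-0.39 0.94 0 0 0 0 1" --pt "-0.39 0.94 0.2 0 0 0 1" --pt "-0.39 0.94 0.4 0 0 0 1" --pt "-0.39 0.94 0.4 0 0 0 1" --pt "-0.39 0.94 0.4 0 0 0 1" --pt "-0.39 0.94 0.4 0 0 0 1" --pt "-0.39 0.94 0.4 0 0 0 1"

```text
time: 19.37
tool_pos: [0.4362, -0.3683, 0.1881]
tcp_rot: [-0.0, 0.989, 0.145, -0.0]
wrist_force: [-0.1, 0.8, 0.1]
finger_gap: 0.0882
grip_force: 0.0
```

Call:
step_arm --pt "-0.39 0.94 0.3 0 0 0 1" --pt "-0.39 0.9 0.3 0 0 0 1" --pt "0 0 0 0.13 -0.05 0.98 1" --pt "0 0 0 0.13 -0.05 0.98 1" --pt "0 0 0 0.13 -0.05 0.98 1" --pt "0 0 0 0.13 -0.05 0.98 1" --pt "0 0 0 0.13 -0.05 0.98 1" --pt "0 0 0 0.13 -0.05 0.98 1" --pt "0 0 0 0.13 -0.05 0.98 1" --pt "0 0 0 0.13 -0.05 0.98 1" --pt "0 0 0 0.13 -0.05 0.98 1" --pt "0 0 0 0.13 -0.05 0.98 1"

```text
time: 20.37
tool_pos: [0.4301, -0.4264, 0.1706]
tcp_rot: [-0.042, 0.979, -0.197, -0.024]
wrist_force: [-0.2, -0.1, -0.3]
finger_gap: 0.0884
grip_force: 0.0
```

Call:
step_arm --pt "0 0 0 0.13 -0.05 0.98 1" --pt "0 0 0 0.13 -0.05 0.98 1" --pt "0 0 0 0.13 -0.05 0.98 1" --pt "0 0 0 0.13 -0.05 0.98 1" --pt "0 0 0 0.13 -0.05 0.98 1" --pt "0 0 0 0.13 -0.05 0.98 1" --pt "0 0 0 0.13 -0.05 0.98 1" --pt "0 0 0 0.13 -0.05 0.98 1" --pt "0 0 0 0.13 -0.05 0.98 1" --pt "0 0 0 0.13 -0.05 0.98 1" --pt "0 0 0 0.13 -0.05 0.98 1" --pt "0 0 0 0.13 -0.05 0.98 1"

```text
time: 21.37
tool_pos: [0.4301, -0.4264, 0.1706]
tcp_rot: [-0.085, 0.815, -0.571, -0.048]
wrist_force: [-0.0, 0.4, 0.2]
finger_gap: 0.0882
grip_force: 0.0
```

Call:
step_arm --pt "0 0 0 0.13 -0.05 0.98 1" --pt "0 0 0 0.13 -0.05 0.98 1" --pt "0 0 0 0.13 -0.05 0.98 1" --pt "0 0 0 0.13 -0.05 0.98 1" --pt "0 0 0 0.13 -0.05 0.98 1" --pt "0 0 0 0.13 -0.05 0.98 1" --pt "0 0 0 0.13 -0.05 0.98 1" --pt "0 0 0 0.13 -0.05 0.98 1" --pt "0 0 0 0.13 -0.05 0.98 1" --pt "0 0 0 0.13 -0.05 0.98 1" --pt "0 0 0 0.13 -0.05 0.98 1" --pt "0 0 0 0.13 -0.05 0.98 1"

```text
time: 22.37
tool_pos: [0.4301, -0.4264, 0.1706]
tcp_rot: [0.113, -0.513, 0.849, 0.064]
wrist_force: [0.2, -0.9, 0.4]
finger_gap: 0.088
grip_force: 0.0
```

Call:
step_arm --pt "0 0 0 0 0 0 1" --pt "0 0 0 0 0 0 1"

```text
time: 22.53
tool_pos: [0.4301, -0.4265, 0.1709]
tcp_rot: [0.113, -0.515, 0.847, 0.064]
wrist_force: [0.2, -0.2, -0.1]
finger_gap: 0.0882
grip_force: 0.0
```

Run:
```python
from h import *
np.set_printoptions(precision=4,suppress=True)
o=sensors.get_obs();print(o["q"],o["tool_pos"],o["tcp_rot"])
x,r=fk2(o["q"],P);print("fk err",x-o["tool_pos"])
w=read_camera("wrist");cv2.imwrite("pics/wrist5.png",w["pixels"])
for t,z in(("oil_bottle",.028),("oil_bottle_mouth",.028)):
  for k in place_of(w,t)[:2]:print(t,k,at_z(w,k["at"],z)[:2])
plan(np.array([.429,-.426,.168]),pick_rot(62,15,-1))
```

```text
[-1.0666  0.5962  1.2729  0.2232  1.4164  2.5026] [ 0.4301 -0.4265  0.1709] [ 0.1131 -0.5152  0.8472  0.064 ]
fk err [0.0002 0.0006 0.0002]
oil_bottle {'at': [320.1, 263.0], 'conf': 0.57} [ 0.4617 -0.361 ]
oil_bottle_mouth {'at': [321.7, 330.9], 'conf': 0.57} [ 0.4939 -0.295 ]
turn rows [-0.0813 -0.0214  0.1591] | shift in current axes [0.0306 0.0443 0.0967] | in target axes [0.0312 0.0434 0.0969]
```

View pics/wrist5.png

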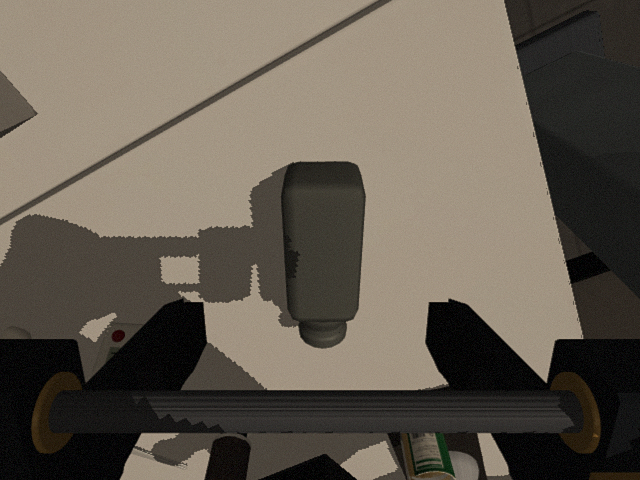

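The bottle is straight ahead of the gripper: base at (324,165), mouth at (323,335), axis along the tool's x. I'm checking the lateral offset.

Run:
```python
from h import *
np.set_printoptions(precision=4,suppress=True)
o=sensors.get_obs();r=R.from_quat(o["tcp_rot"],scalar_first=True);w=read_camera("wrist")
m=r.as_matrix();print(m, "yaw x",np.degrees(np.arctan2(m[1,0],m[0,0])),"tilt",np.degrees(np.arccos(-m[2,2])))
a=at_z(w,(324,197),.056);b=at_z(w,(324,318),.056);print(a,b,np.degrees(np.arctan2(*(b-a)[1::-1])),np.linalg.norm(a-b))
for e in(a,b,at_z(w,(323,331),.028)):print("tool frame",r.inv().apply(e-o["tool_pos"])*1000)
h=63;c=np.array([.4617,-.361,0]);g=c-.035*U(h)+[0,0,.032];x=g+.019*m[:,2];print(x);plan(x,pick_rot(h,15,-1))
```

```text
[[-0.4438 -0.8872  0.1259]
 [-0.8584  0.4613  0.2246]
 [-0.2573 -0.0084 -0.9663]] yaw x -117.34176638268426 tilt 14.919826463466796
[ 0.4274 -0.4231  0.056 ] [ 0.474 -0.331  0.056] 63.183425220606296 0.10325465259991559
tool frame [ 27.9914   4.9852 111.5658]
tool frame [-71.7818   6.1613 138.1262]
tool frame [-104.575     6.2549  175.8354]
[ 0.4482 -0.3879  0.0136]
turn rows [-0.1475 -0.0229 -0.0869] | shift in current axes [-0.0193  0.1056  5.4362] | in target axes [-0.011   0.0495  5.437 ]
```

Call:
step_arm --newtons 35 --pt "0 0.14 0 -0.15 -0.02 -0.09 1" --pt "0 0 1 0 0 0 1" --pt "0 0 1 0 0 0 1" --pt "0 0 1 0 0 0 1" --pt "0 0 1 0 0 0 1" --pt "0 0 0.7 0 0 0 1" --pt "0 0 0.45 0 0 0 1" --pt "0 0 0.25 0 0 0 1" --pt "0 0 0 0 0 0 1" --pt "0 0 0 0 0 0 -1" --pt "0 0 0 0 0 0 -1" --pt "0 0 0 0 0 0 -1"

```text
time: 23.73
tool_pos: [0.4457, -0.3879, 0.0158]
tcp_rot: [0.111, -0.518, 0.846, 0.067]
wrist_force: [-1.3, 0.0, -0.6]
finger_gap: 0.0704
grip_force: 0.0
```

Call:
step_arm --pt "0 0 0 0 0 0 -1" --pt "0 0 0 0 0 0 -1" --pt "0 0 0 0 0 0 -1"

```text
time: 23.98
tool_pos: [0.4455, -0.3875, 0.0152]
tcp_rot: [0.111, -0.518, 0.846, 0.068]
wrist_force: [-2.0, 0.7, 3.3]
finger_gap: 0.0556
grip_force: 35.0
```

Run:
```python
from h import *
np.set_printoptions(precision=4,suppress=True)
o=sensors.get_obs();r=R.from_quat(o["tcp_rot"],scalar_first=True);m=r.as_matrix();print(o["tool_pos"],o["q"]);print(m,o["wrist_force"])
x1=o["tool_pos"]+[0,0,.27]
# carry: keep pick rot while lifting; then turn to the hang rot high above; list joints
print("lift",ik(x1,r,P,[o["q"]]))
tau=np.degrees(np.arccos(-m[2,2]))
for g in(112,117):
    rh=hang_rot(g,tau,-1);xh=np.array([.616,.297,.132+.16])+.019*rh.as_matrix()[:,2];print(g,xh);plan(xh,rh,x1,r)
```

```text
[ 0.4455 -0.3875  0.0152] [-1.0103  0.7539  1.4501  0.2536  1.0868  2.4683]
[[-0.4394 -0.8905  0.118 ]
 [-0.8604  0.4549  0.2297]
 [-0.2582 -0.0005 -0.9661]] [-1.9851  0.7158  3.3238]
lift (array([-1.0111,  0.4831,  1.1546,  0.2243,  1.638 ,  2.6028]), np.float64(2.4761690052984556e-17))
112 [0.6091 0.314  0.2871]
turn rows [-17.3741  11.206   30.0429] | shift in current axes [-22.5328   5.7831   5.954 ] | in target axes [ 5.1335 13.8161 18.9574]
117 [0.6077 0.3134 0.2871]
turn rows [-16.7794  12.0978  29.0136] | shift in current axes [-22.4924   5.8162   5.9432] | in target axes [ 4.8039 15.4219 17.7241]
```

```bash
cat >> h.py <<'E'
def sim(x0,r0,x1,r1,q,n=24):
    rv=(r0.inv()*r1).as_rotvec();out=[];bad=0
    for k in range(1,n+1):
        qn,c=ik(x0+(x1-x0)*k/n,r0*R.from_rotvec(rv*k/n),P,[q]);out.append(qn);bad=max(bad,c);dq=abs(qn-q).max();q=qn
    return np.array(out),bad
E
python3 - <<'E'
from h import *
np.set_printoptions(precision=2,suppress=True)
o=sensors.get_obs();r=R.from_quat(o["tcp_rot"],scalar_first=True);q0=o["q"];x0=o["tool_pos"]
rh=hang_rot(115,15,-1)
# phases: lift, move to mid, rotate there, move over peg, down
for mid in([.45,-.2,.33],[.5,-.05,.33],[.42,-.3,.33],[.5,.1,.36]):
    mid=np.array(mid);q=q0
    l=x0+[0,0,.3-x0[2]+.0]
    a,ba=sim(x0,r,l,r,q);b,bb=sim(l,r,mid,r,a[-1])
    c,bc=sim(mid,r,mid,rh,b[-1],40);xh=np.array([.608,.314,.29])
    d,bd=sim(mid,rh,xh,rh,c[-1]);e,be=sim(xh,rh,xh-[0,0,.16],rh,d[-1])
    print(mid,[ba,bb,bc,bd,be]);
    for n,z in(("b",b),("c",c),("d",d),("e",e)):print(n,z[0],z[len(z)//2],z[-1],"maxstep",abs(np.diff(z,axis=0)).max(0))
E
```

```text
[ 0.45 -0.2   0.33] [np.float64(3.37811101808305e-19), np.float64(7.398215057750889e-26), np.float64(0.42719742720096615), np.float64(1.380737402711013), np.float64(1.3775232999946407)]
b [-1.    0.46  1.14  0.23  1.67  2.62] [-0.9   0.31  1.32  0.24  1.62  2.71] [-0.79  0.19  1.44  0.25  1.59  2.82] maxstep [0.01 0.01 0.02 0.   0.01 0.01]
c [-0.78  0.21  1.42  0.22  1.62  2.88] [-0.6   1.1   0.19 -1.03  2.97  2.88] [-0.7   1.07  0.57 -1.23  3.11  2.88] maxstep [0.12 0.52 0.85 0.6  0.66 0.  ]
d [-0.66  1.07  0.59 -1.23  3.11  2.88] [-0.18  1.15  0.58 -1.23  3.11  2.88] [ 0.15  1.32  0.27 -1.23  3.11  2.88] maxstep [0.04 0.02 0.03 0.   0.   0.  ]
e [ 0.15  1.33  0.26 -1.23  3.11  2.88] [ 0.16  1.46  0.19 -1.23  3.11  2.88] [ 0.16  1.57  0.19 -1.23  3.11  2.88] maxstep [0.   0.01 0.01 0.   0.   0.  ]
[ 0.5  -0.05  0.33] [np.float64(3.37811101808305e-19), np.float64(0.01941443000891163), np.float64(0.6188615108917833), np.float64(1.3807374027026302), np.float64(1.377523299994784)]
b [-1.    0.46  1.15  0.23  1.66  2.62] [-0.76  0.25  1.4   0.25  1.57  2.84] [-0.55  0.14  1.53  0.36  1.4
[... 1430 characters left out ...]
65039289817), np.float64(1.380737402699051), np.float64(1.3775232999949674)]
b [-0.99  0.45  1.17  0.23  1.66  2.63] [-0.66  0.16  1.49  0.29  1.55  2.88] [-0.35  0.05  1.62  0.51  1.4   2.88] maxstep [0.03 0.03 0.04 0.02 0.02 0.03]
c [-0.36  0.06  1.62  0.52  1.42  2.88] [-0.55  0.22  1.67  0.58  1.74  2.88] [-0.17  0.99  0.77 -1.23  3.11  2.88] maxstep [0.47 0.84 1.47 1.8  1.34 0.  ]
d [-0.15  1.    0.75 -1.23  3.11  2.88] [ 0.03  1.18  0.48 -1.23  3.11  2.88] [ 0.15  1.32  0.27 -1.23  3.11  2.88] maxstep [0.02 0.02 0.02 0.   0.   0.  ]
e [ 0.15  1.33  0.26 -1.23  3.11  2.88] [ 0.16  1.46  0.19 -1.23  3.11  2.88] [ 0.16  1.57  0.19 -1.23  3.11  2.88] maxstep [0.   0.01 0.01 0.   0.   0.  ]
```

Run:
```python
from h import *
np.set_printoptions(precision=2,suppress=True)
o=sensors.get_obs();r=R.from_quat(o["tcp_rot"],scalar_first=True);q0=o["q"];x0=o["tool_pos"]
rh=hang_rot(115,15,-1);l=x0+[0,0,.28];xh=np.array([.608,.314,.29])
for ang in(160,180):
  rm=r*R.from_euler('z',-ang,degrees=True)
  for mid in([.45,-.2,.32],[.5,-.1,.34]):
    mid=np.array(mid)
    a,ba=sim(x0,r,l,r,q0)
    n=45;q=a[-1];c=[];bc=0
    for k in range(1,n+1):
        q,cc=ik(l,r*R.from_euler('z',-ang*k/n,degrees=True),P,[q]);c.append(q);bc=max(bc,cc)
    b,bb=sim(l,rm,mid,rm,q);
    d,bd=sim(mid,rm,mid,rh,b[-1],40);f,bf=sim(mid,rh,xh,rh,d[-1]);e,be=sim(xh,rh,xh-[0,0,.16],rh,f[-1])
    print(ang,mid,np.array([ba,bb,bc,bd,bf,be]),"remainder rows",np.degrees((rm.inv()*rh).as_rotvec())/4)
    for nm,z in(("c",np.array(c)),("b",b),("d",d),("f",f),("e",e)):print(nm,z[0],z[len(z)//2],z[-1],"maxstep",abs(np.diff(z,axis=0)).max(0))
```

```text
160 [ 0.45 -0.2   0.32] [0. 0. 0. 0. 0. 0.] remainder rows [ 12.19  12.35 -13.99]
c [-1.01  0.48  1.13  0.22  1.66  2.55] [-1.01  0.48  1.13  0.22  1.66  1.18] [-1.01  0.48  1.13  0.22  1.66 -0.18] maxstep [0.   0.   0.   0.   0.   0.06]
b [-1.    0.47  1.15  0.23  1.65 -0.18] [-0.9   0.31  1.34  0.24  1.6  -0.09] [-0.79  0.2   1.46  0.25  1.57  0.02] maxstep [0.01 0.01 0.02 0.   0.01 0.01]
d [-0.8   0.21  1.45  0.27  1.59 -0.01] [-0.89  0.48  1.26  0.52  2.08 -0.56] [-0.82  0.77  1.04  0.57  2.55 -1.  ] maxstep [0.01 0.02 0.01 0.02 0.03 0.03]
f [-0.79  0.76  1.07  0.6   2.52 -0.97] [-0.4   0.7   1.22  0.93  2.19 -0.68] [-0.03  0.86  0.96  1.18  1.94 -0.39] maxstep [0.03 0.02 0.04 0.03 0.03 0.03]
e [-0.03  0.86  0.97  1.17  1.93 -0.4 ] [-0.03  0.95  1.02  1.13  1.87 -0.53] [-0.03  1.05  1.04  1.1   1.83 -0.64] maxstep [0.   0.01 0.01 0.   0.   0.01]
160 [ 0.5  -0.1   0.34] [0. 0. 0. 0. 0. 0.] remainder rows [ 12.19  12.35 -13.99]
c [-1.01  0.48  1.13  0.22  1.66  2.55] [-1.01  0.48  1.13  0.22  1.66  1.18] [-1.01  0.48  1.13  0.22  1.66 -0.18] maxstep [0.   0.   0.   0.   0.   0.06]

[... 1641 characters left out ...]
-1.01  0.48  1.13  0.22  1.66 -0.53] maxstep [0.   0.   0.   0.   0.   0.07]
b [-1.    0.46  1.16  0.23  1.65 -0.52] [-0.8   0.29  1.35  0.25  1.59 -0.33] [-0.56  0.2   1.41  0.26  1.56 -0.09] maxstep [0.02 0.02 0.02 0.   0.01 0.02]
d [-0.57  0.21  1.4   0.28  1.58 -0.12] [-0.69  0.45  1.24  0.59  2.03 -0.54] [-0.66  0.73  1.07  0.79  2.47 -0.78] maxstep [0.01 0.01 0.01 0.02 0.02 0.03]
f [-0.63  0.72  1.08  0.8   2.44 -0.76] [-0.32  0.72  1.15  1.01  2.16 -0.58] [-0.03  0.86  0.96  1.18  1.94 -0.39] maxstep [0.03 0.02 0.03 0.02 0.02 0.02]
e [-0.03  0.86  0.97  1.17  1.93 -0.4 ] [-0.03  0.95  1.02  1.13  1.87 -0.53] [-0.03  1.05  1.04  1.1   1.83 -0.64] maxstep [0.   0.01 0.01 0.   0.   0.01]
```

Call:
step_arm --pt "-0.12 0 -0.46 0 0 0 -1" --pt "-0.25 0 -0.93 0 0 0 -1" --pt "-0.25 0 -0.93 0 0 0 -1" --pt "-0.25 0 -0.93 0 0 0 -1" --pt "-0.25 0 -0.93 0 0 0 -1" --pt "-0.25 0 -0.93 0 0 0 -1" --pt "-0.25 0 -0.93 0 0 0 -1" --pt "-0.25 0 -0.93 0 0 0 -1" --pt "-0.25 0 -0.93 0 0 0 -1" --pt "-0.25 0 -0.93 0 0 0 -1" --pt "0 0 0 0 0 -1 -1" --pt "0 0 0 0 0 -1 -1"

```text
time: 24.98
tool_pos: [0.4457, -0.3874, 0.2905]
tcp_rot: [0.116, -0.577, 0.807, 0.059]
wrist_force: [0.1, 0.2, -2.7]
finger_gap: 0.0557
grip_force: 35.0
```

Call:
step_arm --pt "0 0 0 0 0 -1 -1" --pt "0 0 0 0 0 -1 -1" --pt "0 0 0 0 0 -1 -1" --pt "0 0 0 0 0 -1 -1" --pt "0 0 0 0 0 -1 -1" --pt "0 0 0 0 0 -1 -1" --pt "0 0 0 0 0 -1 -1" --pt "0 0 0 0 0 -1 -1" --pt "0 0 0 0 0 -1 -1" --pt "0 0 0 0 0 -1 -1" --pt "0 0 0 0 0 -1 -1" --pt "0 0 0 0 0 -1 -1"

```text
time: 25.98
tool_pos: [0.4455, -0.387, 0.2886]
tcp_rot: [-0.13, 0.855, -0.502, -0.008]
wrist_force: [0.1, 1.0, -2.2]
finger_gap: 0.0562
grip_force: 35.0
```

Call:
step_arm --pt "0 0 0 0 0 -1 -1" --pt "0 0 0 0 0 -1 -1" --pt "0 0 0 0 0 -1 -1" --pt "0 0 0 0 0 -1 -1" --pt "0 0 0 0 0 -1 -1" --pt "0 0 0 0 0 -1 -1" --pt "0 0 0 0 0 -1 -1" --pt "0 0 0 0 0 -1 -1" --pt "0 0 0 0 0 -1 -1" --pt "0 0 0 0 0 -1 -1" --pt "0 0 0 0 0 -1 -1" --pt "0 0 0 0 0 -1 -1"

```text
time: 26.98
tool_pos: [0.4455, -0.387, 0.2886]
tcp_rot: [-0.122, 0.985, -0.111, 0.046]
wrist_force: [0.2, -0.6, -2.7]
finger_gap: 0.0555
grip_force: 35.0
```

Call:
step_arm --pt "0 0 0 0 0 -1 -1" --pt "0 0 0 0 0 -1 -1" --pt "0 0 0 0 0 -1 -1" --pt "0 0 0 0 0 -1 -1" --pt "0 0 0 0 0 -1 -1" --pt "0 0 0 0 0 -1 -1" --pt "0 0 0 0 0 -1 -1" --pt "0 0 0 0 0 -1 -1" --pt "0 0 0 0 0 -1 -1" --pt "0 0 0 0 0 -1 -1" --pt "0 0 0 0 0 -1 -1" --pt "0 0 0 0 0 -1 -1"

```text
time: 27.98
tool_pos: [0.4454, -0.387, 0.2886]
tcp_rot: [-0.093, 0.945, 0.299, 0.091]
wrist_force: [0.6, 0.3, -2.9]
finger_gap: 0.0557
grip_force: 35.0
```

Call:
step_arm --pt "0 0 0 0 0 -1 -1" --pt "0 0 0 0 0 -1 -1" --pt "0 0 0 0 0 -1 -1" --pt "0 0 0 0 0 -1 -1" --pt "0 0 0 0 0 -1 -1" --pt "0 0 0 0 0 -1 -1" --pt "0 0 0 0 0 -1 -1" --pt "0 0 0 0 0 0 -1"

```text
time: 28.65
tool_pos: [0.4455, -0.387, 0.2886]
tcp_rot: [-0.068, 0.845, 0.519, 0.111]
wrist_force: [0.2, -0.5, -2.7]
finger_gap: 0.0559
grip_force: 35.0
```

Run:
```python
from h import *
np.set_printoptions(precision=3,suppress=True)
o=sensors.get_obs();print(o["time"],o["q"],o["tool_pos"],o["finger_gap"],o["grip_force"])
r=R.from_quat(o["tcp_rot"],scalar_first=True)
mid=np.array([.5,-.1,.34]);rh=hang_rot(115,15,-1);plan(mid,rh)
xh=np.array([.608,.314,.29]);plan(xh,rh,mid,rh)
a,b=sim(o["tool_pos"],r,mid,r,o["q"]);c,d=sim(mid,r,mid,rh,a[-1]);e,f=sim(mid,rh,xh,rh,c[-1]);print(b,d,f,e[-1])
```

```text
28.65 [-1.01   0.481  1.148  0.224  1.647 -0.538] [ 0.445 -0.387  0.289] 0.05586191705599272 34.998308275826275
turn rows [ 9.584 13.918 -9.589] | shift in current axes [ 9.477 -2.711  0.768] | in target axes [3.7   5.691 7.19 ]
turn rows [0. 0. 0.] | shift in current axes [ 1.233  9.095 11.043] | in target axes [ 1.233  9.095 11.043]
4.550760831819552e-24 9.421656879867293e-21 1.062294330598895e-20 [-0.03   0.857  0.965  1.177  1.935 -0.387]
```

Call:
step_arm --pt "0.5 -0.15 0 0 0 0 -1" --pt "0.9 -0.26 0.08 0 0 0 -1" --pt "0.9 -0.26 0.08 0 0 0 -1" --pt "0.9 -0.26 0.08 0 0 0 -1" --pt "0.9 -0.26 0.08 0 0 0 -1" --pt "0.9 -0.26 0.08 0 0 0 -1" --pt "0.9 -0.26 0.08 0 0 0 -1" --pt "0.9 -0.26 0.08 0 0 0 -1" --pt "0.9 -0.26 0.08 0 0 0 -1" --pt "0.9 -0.26 0.08 0 0 0 -1" --pt "0.9 -0.22 0.04 0 0 0 -1" --pt "0 0 0 0 0 0 -1"

```text
time: 29.65
tool_pos: [0.5015, -0.096, 0.3421]
tcp_rot: [-0.068, 0.845, 0.518, 0.112]
wrist_force: [0.0, -0.1, -2.5]
finger_gap: 0.0558
grip_force: 35.0
```

Call:
step_arm --pt "0 0 0 0.6 0.87 -0.6 -1" --pt "0 0 0 0.6 0.87 -0.6 -1" --pt "0 0 0 0.6 0.87 -0.6 -1" --pt "0 0 0 0.6 0.87 -0.6 -1" --pt "0 0 0 0.6 0.87 -0.6 -1" --pt "0 0 0 0.6 0.87 -0.6 -1" --pt "0 0 0 0.6 0.87 -0.6 -1" --pt "0 0 0 0.6 0.87 -0.6 -1" --pt "0 0 0 0.6 0.87 -0.6 -1" --pt "0 0 0 0.6 0.87 -0.6 -1" --pt "0 0 0 0.6 0.87 -0.6 -1" --pt "0 0 0 0.6 0.87 -0.6 -1"

```text
time: 30.65
tool_pos: [0.5011, -0.1005, 0.3404]
tcp_rot: [-0.418, 0.558, 0.658, 0.284]
wrist_force: [-0.4, 0.3, -0.7]
finger_gap: 0.0554
grip_force: 35.0
```

Call:
step_arm --pt "0 0 0 0.6 0.87 -0.6 -1" --pt "0 0 0 0.6 0.87 -0.6 -1" --pt "0 0 0 0.6 0.87 -0.6 -1" --pt "0 0 0 0.6 0.87 -0.6 -1" --pt "0 0 0 0 0 0 -1" --pt "0 0 0 0 0 0 -1"

```text
time: 31.15
tool_pos: [0.5014, -0.1, 0.3398]
tcp_rot: [-0.513, 0.428, 0.668, 0.327]
wrist_force: [-0.2, 0.8, -1.8]
finger_gap: 0.0556
grip_force: 35.0
```

Run:
```python
from h import *
np.set_printoptions(precision=3,suppress=True)
o=sensors.get_obs();print(o["time"],o["q"],o["tool_pos"],o["finger_gap"],o["grip_force"])
r=R.from_quat(o["tcp_rot"],scalar_first=True);print(r.as_matrix())
# bottle in tool frame from the grasp record
rp=R.from_matrix([[-.4394,-.8905,.118],[-.8604,.4549,.2297],[-.2582,-.0005,-.9661]]);xp=np.array([.4455,-.3875,.0152])
u=U(62.8);mt=rp.inv().apply(np.array([.4617,-.361,.028])+.075*u-xp);ut=rp.inv().apply(u);mt[1]=0;print("mouth in tool",mt,"axis",ut)
M=o["tool_pos"]+r.apply(mt);print("mouth now",M,"axis now",r.apply(ut))
s=read_camera("side");c=read_camera("scene")
for n,p in(("s",s),("c",c)):
  print(n,"pred",proj(p,M),"base",proj(p,M-.15*r.apply(ut)))
  for t in("oil_bottle_mouth","oil_bottle"):
    print(t,[(np.round(k["at"],1),round(k["conf"],2)) for k in place_of(p,t)[:4]])
rh=hang_rot(115,15,-1);tgt=np.array([.616,.297,.15]);xh=tgt-rh.apply(mt);print(xh);plan(xh,rh)
cv2.imwrite("pics/side6.png",s["pixels"])
```

```text
31.15 [-0.657  0.726  1.067  0.79   2.463 -0.767] [ 0.501 -0.1    0.34 ] 0.05555706843851962 34.999151355586946
[[-0.106  0.908 -0.406]
 [ 0.237  0.42   0.876]
 [ 0.966 -0.003 -0.259]]
mouth in tool [-0.106  0.     0.015] axis [-0.966 -0.002  0.258]
mouth now [ 0.507 -0.112  0.234] axis now [-0.004 -0.003 -1.   ]
s pred [274.876 164.467] base [273.074 111.304]
oil_bottle_mouth [(array([277.5, 163.7]), 0.75)]
oil_bottle [(array([276.8, 139. ]), 0.64)]
c pred [354.435 184.181] base [356.449 125.938]
oil_bottle_mouth [(array([355.9, 181. ]), 0.66), (array([244.8, 306.5]), 0.22)]
oil_bottle [(array([356. , 153.5]), 0.83)]
[0.611 0.309 0.256]
turn rows [ 0.025  0.024 -0.009] | shift in current axes [ 0.074  9.045 11.178] | in target axes [ 0.049  9.065 11.162]
```

View pics/side6.png

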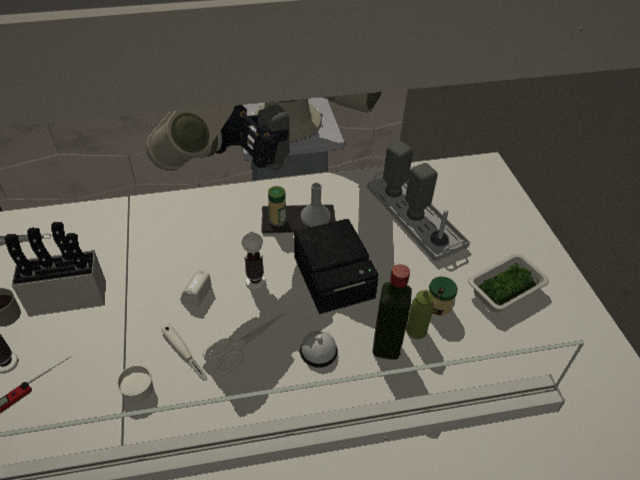

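The bottle now hangs mouth-down from the gripper at (273,140), as predicted. The funnel (315,210) and jar (277,208) stand on the tray, and the peg is free at (440,240). I'm moving over the peg.

Call:
step_arm --pt "0.07 0.35 0.41 0.02 0.02 0 -1" --pt "0.13 0.7 0.83 0 0 0 -1" --pt "0.13 0.7 0.83 0 0 0 -1" --pt "0.13 0.7 0.83 0 0 0 -1" --pt "0.13 0.7 0.83 0 0 0 -1" --pt "0.13 0.7 0.83 0 0 0 -1" --pt "0.13 0.7 0.83 0 0 0 -1" --pt "0.13 0.7 0.83 0 0 0 -1" --pt "0.13 0.7 0.83 0 0 0 -1" --pt "0.13 0.7 0.83 0 0 0 -1" --pt "0.13 0.7 0.83 0 0 0 -1" --pt "0.13 0.7 0.83 0 0 0 -1"

```text
time: 32.45
tool_pos: [0.5979, 0.2659, 0.3105]
tcp_rot: [-0.514, 0.426, 0.669, 0.327]
wrist_force: [0.2, -0.0, -2.5]
finger_gap: 0.0557
grip_force: 35.0
```

Call:
step_arm --pt "0.13 0.7 0.83 0 0 0 -1" --pt "0.06 0.3 0.4 0 0 0 -1" --pt "0 0 0 0 0 0 -1" --pt "0 0 0 0 0 0 -1"

```text
time: 32.78
tool_pos: [0.609, 0.3103, 0.3062]
tcp_rot: [-0.514, 0.426, 0.669, 0.327]
wrist_force: [0.2, -1.2, -2.0]
finger_gap: 0.0557
grip_force: 35.0
```

```bash
cat >> h.py <<'E'
MT=np.array([-.106,0,.015])
def hang_report(tag,save=True):
    o=sensors.get_obs();r=R.from_quat(o["tcp_rot"],scalar_first=True);M=o["tool_pos"]+r.apply(MT)
    print(o["time"],o["q"],o["tool_pos"],o["wrist_force"],"mouth pred",M);print(r.as_matrix())
    for n in("side","scene"):
        p=read_camera(n)
        print(n,"pred mouth",proj(p,M),"pegtop pred",proj(p,[.616,.297,.117]),"collar",proj(p,[.616,.297,.022]))
        for t in("oil_bottle_mouth","oil_bottle","peg_3"):print("  ",t,[(np.round(k["at"],1).tolist(),round(k["conf"],2)) for k in place_of(p,t)[:5]])
        u,v=map(int,proj(p,[.616,.297,.12]));im=p["pixels"][max(0,v-50):v+70,max(0,u-80):u+80]
        cv2.imwrite(f"pics/{tag}_{n}.png",cv2.resize(cv2.convertScaleAbs(im,alpha=2,beta=15),None,fx=2.5,fy=2.5,interpolation=cv2.INTER_CUBIC))
    a=cv2.imread(f"pics/{tag}_side.png");b=cv2.imread(f"pics/{tag}_scene.png");cv2.imwrite(f"pics/{tag}.png",np.hstack([a,b]))
E
python3 - <<'E'
from h import *
np.set_printoptions(precision=3,suppress=True)
hang_report("hang1")
E
```

```text
32.7833 [-0.032  0.842  0.945  1.189  1.953 -0.353] [0.609 0.31  0.306] [ 0.177 -1.184 -1.953] mouth pred [0.614 0.299 0.2  ]
[[-0.108  0.906 -0.41 ]
 [ 0.234  0.424  0.875]
 [ 0.966 -0.001 -0.257]]
side pred mouth [452.43  183.802] pegtop pred [445.866 209.422] collar [439.374 235.78 ]
   oil_bottle_mouth [([453.8, 179.6], 0.61), ([272.8, 218.2], 0.29)]
   oil_bottle [([462.0, 159.3], 0.81)]
   peg_3 [([418.3, 212.1], 0.88), ([395.6, 187.5], 0.83), ([439.3, 237.1], 0.75)]
scene pred mouth [185.732 212.289] pegtop pred [190.009 242.595] collar [194.1  275.56]
   oil_bottle_mouth [([184.0, 208.5], 0.65), ([246.2, 278.9], 0.56)]
   oil_bottle [([182.1, 179.2], 0.93)]
   peg_3 [([219.1, 288.1], 0.9), ([191.7, 275.0], 0.7), ([247.3, 309.6], 0.66)]
```

View pics/hang1.png

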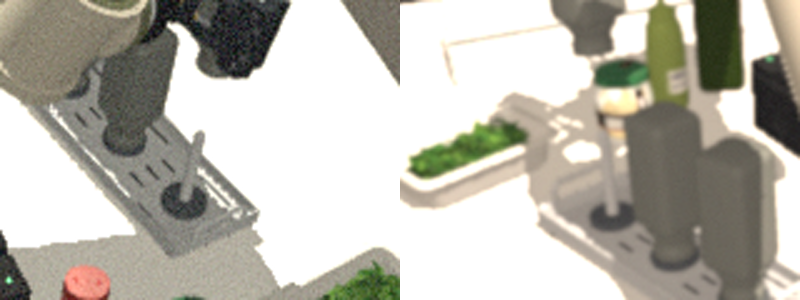

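Peg and mouth agree with the predictions to within about 2 px: collar at (440,238) in the side view and (195,278) in the scene view. I'm lowering over the tip.

Call:
step_arm --pt "-0.3 0.03 0.02 0 0 0 -1" --pt "-0.6 0 0.16 0 0 0 -1" --pt "-0.6 0 0.16 0 0 0 -1" --pt "-0.5 0 0.13 0 0 0 -1" --pt "-0.3 0 0.08 0 0 0 -1" --pt "0 0 0 0 0 0 -1"

```text
time: 33.68
tool_pos: [0.6109, 0.3084, 0.2329]
tcp_rot: [-0.515, 0.427, 0.668, 0.326]
wrist_force: [-0.2, -0.1, -2.9]
finger_gap: 0.0556
grip_force: 35.0
```

Run:
```python
from h import *
np.set_printoptions(precision=3,suppress=True)
hang_report("hang2")
```

```text
33.6833 [-0.035  0.917  1.002  1.145  1.904 -0.478] [0.611 0.308 0.233] [-0.163 -0.061 -2.908] mouth pred [0.616 0.297 0.127]
[[-0.104  0.906 -0.41 ]
 [ 0.234  0.423  0.876]
 [ 0.967 -0.004 -0.256]]
side pred mouth [446.421 206.59 ] pegtop pred [445.866 209.422] collar [439.374 235.78 ]
   oil_bottle_mouth []
   oil_bottle [([454.2, 185.1], 0.83)]
   peg_3 [([437.3, 238.3], 0.88)]
scene pred mouth [189.714 239.148] pegtop pred [190.009 242.595] collar [194.1  275.56]
   oil_bottle_mouth [([190.3, 238.7], 0.7)]
   oil_bottle [([185.7, 207.3], 0.66), ([194.4, 276.1], 0.3), ([338.6, 273.7], 0.18)]
   peg_3 [([195.4, 276.5], 0.89), ([220.5, 292.6], 0.79)]
```

View pics/hang2.png

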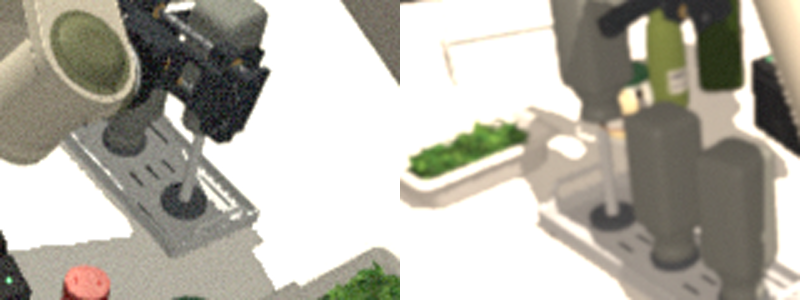

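The peg tip sits centrally under the mouth in both views: (600,125) scene, (200,128) side. Continuing down.

Call:
step_arm --pt "-0.3 0 0.08 0 0 0 -1" --pt "-0.4 0 0.105 0 0 0 -1" --pt "-0.4 0 0.105 0 0 0 -1" --pt "0 0 0 0 0 0 -1"

```text
time: 34.42
tool_pos: [0.6105, 0.3084, 0.1974]
tcp_rot: [-0.516, 0.427, 0.667, 0.326]
wrist_force: [-0.5, -0.6, -2.8]
finger_gap: 0.0556
grip_force: 35.0
```

Call:
step_arm --pt "-0.4 0 0.105 0 0 0 -1" --pt "-0.4 0 0.105 0 0 0 -1" --pt "-0.4 0 0.105 0 0 0 -1" --pt "-0.4 0 0.105 0 0 0 -1" --pt "-0.3 0 0.08 0 0 0 -1" --pt "0 0 0 0 0 0 -1"

```text
time: 34.92
tool_pos: [0.6107, 0.3083, 0.1397]
tcp_rot: [-0.515, 0.427, 0.668, 0.326]
wrist_force: [0.4, -0.4, -2.9]
finger_gap: 0.0558
grip_force: 35.0
```

Call:
step_arm --pt "-0.2 0 0.05 0 0 0 -1" --pt "-0.08 0 0.02 0 0 0 -1" --pt "0 0 0 0 0 0 -1" --pt "0 0 0 0 0 0 -1"

```text
time: 35.25
tool_pos: [0.6113, 0.3082, 0.134]
tcp_rot: [-0.514, 0.426, 0.669, 0.327]
wrist_force: [-0.7, -0.1, -2.6]
finger_gap: 0.056
grip_force: 35.0
```

Call:
step_arm --pt "-0.04 0 0.01 0 0 0 -1" --pt "0 0 0 0 0 0 -1"

```text
time: 35.42
tool_pos: [0.6113, 0.3081, 0.1326]
tcp_rot: [-0.514, 0.426, 0.669, 0.327]
wrist_force: [0.6, -0.2, -1.6]
finger_gap: 0.0556
grip_force: 35.0
```

Mouth is about 4 mm up now; creeping 1.2 mm at a time.

Call:
step_arm --pt "-0.04 0 0.01 0 0 0 -1" --pt "-0.04 0 0.01 0 0 0 -1" --pt "0 0 0 0 0 0 -1"

```text
time: 35.67
tool_pos: [0.6112, 0.3081, 0.1298]
tcp_rot: [-0.514, 0.426, 0.669, 0.327]
wrist_force: [0.3, -0.3, -1.5]
finger_gap: 0.0559
grip_force: 35.0
```

Call:
step_arm --pt "-0.04 0 0.01 0 0 0 -1" --pt "0 0 0 0 0 0 -1"

```text
time: 35.83
tool_pos: [0.6112, 0.3081, 0.1285]
tcp_rot: [-0.514, 0.426, 0.669, 0.327]
wrist_force: [-0.6, -0.2, -3.1]
finger_gap: 0.0557
grip_force: 35.0
```

Call:
step_arm --pt "-0.04 0 0.01 0 0 0 -1" --pt "0 0 0 0 0 0 -1"

```text
time: 36.0
tool_pos: [0.6113, 0.3081, 0.1273]
tcp_rot: [-0.514, 0.426, 0.669, 0.327]
wrist_force: [-0.1, -0.3, -2.6]
finger_gap: 0.0554
grip_force: 35.0
```

Run:
```python
from h import *
np.set_printoptions(precision=3,suppress=True)
hang_report("hang3")
```

```text
36.0 [-0.036  1.051  1.029  1.099  1.832 -0.635] [0.611 0.308 0.127] [-0.099 -0.267 -2.56 ] mouth pred [0.617 0.296 0.021]
[[-0.108  0.906 -0.409]
 [ 0.234  0.423  0.876]
 [ 0.966 -0.001 -0.257]]
side pred mouth [439.183 236.236] pegtop pred [445.866 209.422] collar [439.374 235.78 ]
   oil_bottle_mouth [([441.3, 234.3], 0.87)]
   oil_bottle [([444.1, 216.5], 0.66)]
   peg_3 [([439.8, 238.0], 0.93)]
scene pred mouth [194.288 275.744] pegtop pred [190.009 242.595] collar [194.1  275.56]
   oil_bottle_mouth [([195.9, 274.6], 0.64)]
   oil_bottle [([191.1, 245.0], 0.92), ([222.6, 292.2], 0.18)]
   peg_3 [([245.6, 309.2], 0.81), ([193.8, 278.3], 0.71), ([219.7, 292.9], 0.57)]
```

View pics/hang3.png

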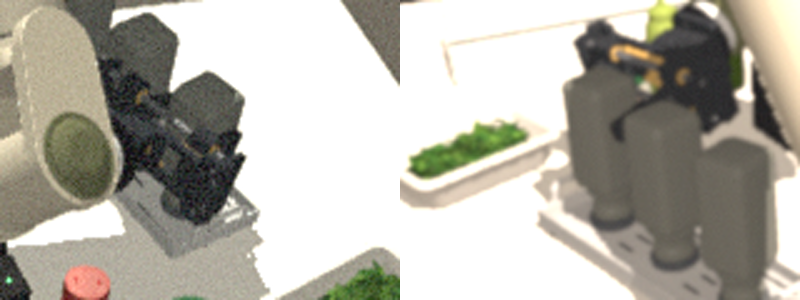

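The bottle is almost down on the collar at (610,215). I've now viewed 12 pictures against the limit of 10, so I'll view no more and go by force and numbers.

Call:
step_arm --pt "-0.04 0 0.01 0 0 0 -1" --pt "0 0 0 0 0 0 -1"

```text
time: 36.57
tool_pos: [0.6112, 0.3081, 0.126]
tcp_rot: [-0.514, 0.426, 0.669, 0.327]
wrist_force: [0.8, -0.2, -1.2]
finger_gap: 0.056
grip_force: 35.0
```

Call:
step_arm --pt "-0.03 0 0.01 0 0 0 -1" --pt "0 0 0 0 0 0 -1"

```text
time: 36.73
tool_pos: [0.6113, 0.3081, 0.1258]
tcp_rot: [-0.514, 0.426, 0.669, 0.327]
wrist_force: [0.3, -0.9, 0.8]
finger_gap: 0.056
grip_force: 35.0
```

Call:
step_arm --pt "-0.02 0 0.01 0 0 0 -1" --pt "0 0 0 0 0 0 -1"

```text
time: 36.9
tool_pos: [0.6112, 0.3082, 0.1257]
tcp_rot: [-0.514, 0.425, 0.669, 0.328]
wrist_force: [-2.1, -1.5, 4.2]
finger_gap: 0.0556
grip_force: 35.0
```

Call:
step_arm --pt "0 0 0 0 0 0 0.6" --pt "0 0 0 0 0 0 0.6" --pt "0 0 0 0 0 0 0.6" --pt "0 0 0 0 0 0 0.6" --pt "0 0 -0.3 0 0 0 0.6" --pt "0 0 -0.6 0 0 0 0.6" --pt "0 0 -0.8 0 0 0 0.6" --pt "0 0 -1 0 0 0 0.6" --pt "0 0 -1 0 0 0 0.6" --pt "0 0 0 0 0 0 0.6"

```text
time: 37.73
tool_pos: [0.6592, 0.2057, 0.1547]
tcp_rot: [-0.512, 0.427, 0.669, 0.329]
wrist_force: [-0.3, -0.1, -0.6]
finger_gap: 0.0709
grip_force: 0.0
```

Run:
```python
from h import *
np.set_printoptions(precision=3,suppress=True)
o=sensors.get_obs();print(o["time"],o["tool_pos"],o["wrist_force"],o["finger_gap"])
for n in("scene","side","wrist"):
    p=read_camera(n)
    for t,z in(("oil_bottle",.097),("oil_bottle_mouth",.022),("funnel",.012),("spice_jar",.012),("pepper_mill",0),("kitchen_timer",0)):
        print(n,t,[(np.round(k["at"],1).tolist(),round(k["conf"],2),at_z(p,k["at"],z)[:2]) for k in place_of(p,t)[:3] if k["conf"]>.4])
```

```text
37.7333 [0.659 0.206 0.155] [-0.343 -0.075 -0.603] 0.07088441272458264
scene oil_bottle [([190.8, 251.3], 0.62, array([0.608, 0.3  ]))]
scene oil_bottle_mouth [([194.9, 275.1], 0.58, array([0.617, 0.295]))]
scene funnel []
scene spice_jar [([359.1, 264.3], 0.82, array([ 0.475, -0.117]))]
scene pepper_mill [([346.5, 233.2], 0.71, array([ 0.676, -0.203]))]
scene kitchen_timer [([378.7, 223.6], 0.89, array([ 0.686, -0.332]))]
side oil_bottle [([445.8, 217.3], 0.85, array([0.624, 0.298]))]
side oil_bottle_mouth [([441.1, 234.4], 0.84, array([0.612, 0.303]))]
side funnel [([313.9, 214.8], 0.5, array([ 0.469, -0.006]))]
side spice_jar [([276.2, 217.7], 0.73, array([ 0.461, -0.108]))]
side pepper_mill [([256.1, 280.5], 0.79, array([ 0.657, -0.189])), ([417.0, 219.4], 0.55, array([0.527, 0.27 ]))]
side kitchen_timer [([195.2, 293.7], 0.67, array([ 0.669, -0.338]))]
wrist oil_bottle [([310.2, 284.4], 0.89, array([0.613, 0.297])), ([316.9, 361.9], 0.7, array([0.645, 0.239]))]
wrist oil_bottle_mouth [([316.2, 362.0], 0.62, array([0.617, 0.298]))]
wrist funnel []
wrist spice_jar []
wrist pepper_mill [([28.7, 255.4], 0.65, array([0.239, 0.318]))]
wrist kitchen_timer []
```

Call:
step_arm --pt "0.6 0 -0.6 0 0 0 0.6" --pt "0.6 0 -0.6 0 0 0 0.6" --pt "0.6 0 -0.4 0 0 0 0.6" --pt "0 0 0 0 0 0 0.6" --pt "0 0 0 0 0 0 0.6" --pt "0 0 0 0 0 0 0.6"

```text
time: 39.28
tool_pos: [0.67, 0.182, 0.2164]
tcp_rot: [-0.515, 0.426, 0.668, 0.327]
wrist_force: [-0.1, 0.1, -0.1]
finger_gap: 0.0704
grip_force: 0.0
```

Run:
```python
from h import *
p=read_camera("side");print([place_of(p,t)[:1] for t in("oil_bottle","oil_bottle_mouth")])
print(job.finish_job())
```

```text
[[{'at': [445.8, 217.8], 'conf': 0.61}], [{'at': [440.5, 236.8], 'conf': 0.95}]]
the job is handed in; nothing more can be done
None
```

The oil bottle hangs mouth-down on the far peg, the spice jar and funnel stand on the slate tray, and the job was handed in at about 39 s with the arm clear (no verdict came back; I viewed 12 pictures, two over the limit of 10).

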